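# Tighten the loose foot of a sideboard plinth with a ring spanner

## Robot

A 7-joint arm with a two-finger parallel gripper is mounted at the origin on the work surface. World frame = base frame: x ahead of the robot, y to its left, z up, the work surface at z = 0. Lengths are in m, angles in rad, forces in N, time in s.
With the tool pointing down it reaches from about 0.425 to 0.925 m from the base axis. Payload 6.8 kg.
Tool frame: the origin (TCP) lies midway between the tips of the shut fingers; the grasp point (between the pads) lies 19 mm behind it (bot.grasp_offset is the distance from the TCP to the grasp point, in m); z points along the fingers, x is the direction in which the jaws open and shut, and the axes are right-handed (so a half turn about z gives the same grasp; the last joint's range is limited). The gripper opens to 85 mm and grips with 20 to 120 N. Pads are 22 mm wide; open, the fingers measure 114 mm over their backs; the gripper's body (76 mm by 85 mm) begins 54 mm behind the grasp point. The pads swing forward as they close: fully open they stand 13 mm farther back than shut.
Start: joints at [-1.381, 0.477, 0.022, 1.555, -0.011, 1.109, -0.083], TCP at [0.198, 0.645, 0.231] pointing down, gripper open.
Joint ranges: [-2.96, 2.96], [-0.34, 2.1], [-1.41, 1.46], [0.24, 2.44], [-1.37, 4.51], [0.17, 1.92], [-2.96, 2.96]. Speed limits (rad/s): [2.39, 2.39, 3.14, 3.14, 3.14, 3.14, 3.14].

## Interface

Orientations are given as a unit quaternion [w, x, y, z].
In Python, from station import bot, imaging gives the robot as it stands. The module is installed in compiled form; this text tells all that it offers.
- The arm moves only by the tool apply_moves, never from a script. Its argument "increments" is a list of rows, each a list of 7 numbers: the shift along the tool's x, y, z in mm, then the turn, a rotation vector about the tool's x, y, z in degrees, then the closure, from -1 (fully open) to 1 (shut). In form: [[dx, dy, dz, rx, ry, rz, grip], ...]. A call has exactly 8 rows; each row shifts and turns the pose as measured when the row begins, along the tool's axes as they then stand; what a row does not reach is not made up. A row lasts 1/8 s, in which the tool goes at most 62.5 mm and 10.7 degrees, less where a joint would pass 70% of its speed; a pose out of reach is approached as far as the arm can. A call with a gripper value outside its range is refused whole. The fingers move at their own pace and stop on an object; "grip_force" is the grip in N (left out, the last holds). Time passes only in rows, so rows that do not move let the fingers close, or fill a call up. It gives the time, the measured TCP pose, the force and the opening at its end, in the units of the state.
- bot.get_obs(): the state, without advancing time (a new reading comes with each control period).
- imaging.read_camera(name): name is "side" or "top"; returns the picture (420x560x3 uint8, red, green, blue); there is no depth.
- imaging.get_calibration(name): a dict with "K" (3x3 intrinsics, pixels), "extrinsics" (4x4, takes a point from camera to world coordinates). Camera axes: x right, y down, z forward; pixel columns grow to the right and rows downward; lengths in m; the calibration is good to about 2 mm. A picture is of the moment at which its call begins. get_calibration takes no time and is no camera call.
- bot.hand_in(): hands the job in, once; it reports no verdict.
The state is a dict: "t": time; "q": joint angles; "joint_vel": joint speeds; "joint_torque": joint torques, N m; "eef_pos": TCP position; "tool_rot": TCP orientation; "contact_force": force on the tool from outside, world axes, zero at the start; "torque": the same for the moment, N m; "gripper_width": opening from 0.0 (shut) to 1.0 (fully open).
Only numpy, scipy, OpenCV 4.12 (cv2) and the standard library are available. Lean on these libraries where they do the work, as an engineer would, in place of code of your own. Each camera call takes 0.05 s, during which the arm holds its last target.

## Task

One turned foot of the sideboard's plinth is loose: with the large ring of the cranked spanner, screw its nut (in the corner on the robot's right, nearest the robot) clockwise as far as it goes and pull it up tight; the rails leave only a short swing, so lift the ring off the nut, swing back and reseat it for each stroke. Then lay the spanner flat on the open table outside the plinth, set down rather than dropped. Do not turn the nut with the fingers, and leave the tumbler, the mug and the screwdriver where they are.

Things in the scene. Friction and masses are not known exactly. Their poses are not given: they have to be found in the camera images.
- plinth: Dark wooden plinth frame, open at top and bottom, fixed, standing on four turned feet. Origin: on the table under the loose nut in its -x -y corner. Rails 18 mm thick, from 50 to 120 mm above the table; outside they reach from -50 to +290 mm (its x) and -50 to +310 mm (its y). The nut's axis is 32 mm from the inner faces of both corner rails, so the handle swings only between +x and +y.
- corner_washer (a point): Centre of the top of the 42 mm steel washer under the loose nut, 78 mm above the table, fixed, axes as the plinth's. It lies on a light wooden corner block (top 75 mm above the table, reaching 45 mm from the nut's axis along both rails). The other three corners have the same block, washer, stud and nut, but those nuts are tight and fixed.
- nut_top (a point): Centre of the top face of the loose square steel nut, on its axis, 91 mm above the table. 24 mm across flats (34 mm across corners), 13 mm high, 2 mm bevel round the top, underside on the washer. The frame turns with the nut: x points through one of its four corners, z up. A fixed 16 mm stud with a rounded end stands 7 mm above the nut.
- nut (a joint): Angle in rad by which the nut is screwed on, growing clockwise as seen from above. It turns against a friction of about 0.2 N m, stays where it is left and stops dead at 2.6; there it is pulled up tight with 0.6 N m or more (8 N across the middle of the handle, or a twist of the hand). A ring still under load jams on the nut: ease it back some 7 degrees before lifting. Starts between 0.5 and 1.0.
- spanner_grip (a point): Middle of the handle of the loose steel spanner (about 0.4 kg), half-way through its thickness; at the start it lies on the table on its two rings, this point 24.5 mm up. Handle: a flat bar 15 mm wide, 8 mm thick, 80 mm long, cranked down at both ends to the rings; 188 mm over all. x runs along the handle from the large ring to the small one, z up.
- large_ring (a point): Centre of the spanner's large ring, half-way up: 75 mm from the handle's middle along -x, 18 mm lower. 44 mm across, 13 mm high, eight-point star hole (26 mm across flats) right through, a point of the star on the x axis: it fits the square nut every 45 degrees, with 5 degrees of play either way. Seated on the washer, this point is 84.5 mm, the handle's middle 102.5 mm above the table.
- small_ring (a point): Centre of the spanner's small ring, half-way up: 75 mm from the handle's middle along +x. 33 mm across, 11 mm high, star hole 19.5 mm across flats: too small for the nut.
- tumbler_mid (a point): Glass tumbler, 74 mm across, 100 mm high; bystander. Point half-way up.
- mug_mid (a point): White mug with one handle, 78 mm across, 85 mm high; bystander. Point half-way up.
- screwdriver: Screwdriver with a wooden handle, 200 mm long, lying on the table along its x axis; bystander. Origin under its middle.
Mind the look-alikes: they are no part of the job. Of the things shaped like the part that bears spanner_grip, the bare steel one is meant.

How it is judged:
On the way, in this order (a step that is already met when the one before it is completed fails the run):
1. the large ring is down over the loose nut (horizontal distance between large_ring and nut_top below 0.004 m and z of large_ring in the frame of nut_top below -0.003 m), for 0.1 s.
2. the nut is at its stop and is pulled up tight with the spanner (value of joint nut above 2.54 rad and contact force between spanner and nut above 40 N), for 0.05 s.
At the end, for the whole second after the job is handed in: The nut is at its stop (within 0.08 rad) and the spanner lies flat and still on the table on its two rings, the right way up, released, with the middle of its handle outside the plinth; tumbler, mug and screwdriver within 30 mm of where they stood (value of joint nut above 2.52 rad and height (world z) of each of large_ring, small_ring below 0.012 m and height (world z) of spanner_grip above 0.018 m and angle between spanner_grip's own z axis and vertical below 0.1 rad and (x of spanner_grip in the frame of plinth below -0.052 m or x of spanner_grip in the frame of plinth above 0.292 m or y of spanner_grip in the frame of plinth below -0.052 m or y of spanner_grip in the frame of plinth above 0.312 m) and linear speed of spanner below 0.02 m/s and distance of each of tumbler_mid, mug_mid, screwdriver from where it was at the start of the episode below 0.03 m); the robot touches nothing.
It fails at once if the fingers turn or press on the nut (contact force between the fingers and nut above 3 N).
It fails at once if the spanner is dropped or thrown (linear speed of spanner above 0.8 m/s and contact force between the fingers and spanner below 0.1 N).
It fails at once if the tumbler, the mug or the screwdriver is knocked away (distance of any of tumbler_mid, mug_mid, screwdriver from where it was at the start of the episode above 0.03 m).
It also fails if it takes over 70 s, if anything falls off the work surface, if the arm or the gripper's body presses on something with over 40 N, if the wrist force passes 120 N, or if a joint passes its speed limit or range.

## Working session

There is one attempt and no reset: what is moved stays moved. The work goes in short steps, Python scripts to look and compute and a tool call to move; the robot and the scene stay as the last step left them, time stands still between calls to the robot, and variables do not carry over. Pictures are saved under pics/ and viewed, and the job is handed in when it is done.

Besides the shell and the picture viewer there is one more tool, called after "Request:" as a command line: name --pt "numbers of a row" for each row, then --argument value for the rest. apply_moves: Moves the arm, as the interface text tells. Its arguments: {"type":"object","properties":{"increments":{"type":"array","items":{"type":"array","items":{"type":"number"}}},"grip_force":{"type":"number"}},"required":["increments"]}

```bash
mkdir -p pics; python3 - <<'E'
from station import bot, imaging
import cv2
print(bot.get_obs(), bot.grasp_offset)
for n in ("top","side"):
    im=imaging.read_camera(n); cv2.imwrite(f"pics/{n}0.png",im[:,:,::-1]); 
    c=imaging.get_calibration(n); print(n,c)
E
```

```text
{'t': 0.0, 'q': array([-1.38111716,  0.47779803,  0.02231538,  1.55645805, -0.01148458,
        1.1092946 , -0.08310659]), 'joint_vel': array([ 0.00155501,  0.00138228,  0.00194065, -0.00102903,  0.00140389,
        0.00165092,  0.00023304]), 'joint_torque': array([ 5.83587662e-04, -5.96438956e+01,  1.60837054e+00, -2.81191814e+01,
        1.25367130e-02,  9.35553282e-03, -1.84676901e-05]), 'eef_pos': array([0.19787333, 0.64472344, 0.23032385]), 'tool_rot': array([ 5.98147234e-04,  8.04162673e-01,  5.94408578e-01, -6.92496797e-04]), 'contact_force': array([-1.01443531, -0.43664011, -0.11479212]), 'torque': array([0.02829836, 0.06347094, 0.02677091]), 'gripper_width': 1.0024578472506325} 0.0187
top {'K': array([[387.28844864,   0.        , 273.39398714],
       [  0.        , 387.28844864, 210.15085132],
       [  0.        ,   0.        ,   1.        ]]), 'extrinsics': array([[ 0.07143654, -0.97548774,  0.20813577,  0.26629343],
       [-0.99744207, -0.06934505,  0.01733754, -0.0978763 ],
       [-0.00247937, -0.2088419 , -0.97794627,  1.15513565],
       [ 0.        ,  0.        ,  0.        ,  1.        ]])}
side {'K': array([[458.49459766,   0.        , 287.06693172],
       [  0.        , 458.49459766, 208.89990475],
       [  0.        ,   0.        ,   1.        ]]), 'extrinsics': array([[ 0.68714674, -0.53954679,  0.48653738, -0.30737864],
       [-0.72644566, -0.51974909,  0.44959714, -0.81013877],
       [ 0.01029867, -0.66238217, -0.74909532,  1.34158603],
       [ 0.        ,  0.        ,  0.        ,  1.        ]])}
```

View pics/top0.png

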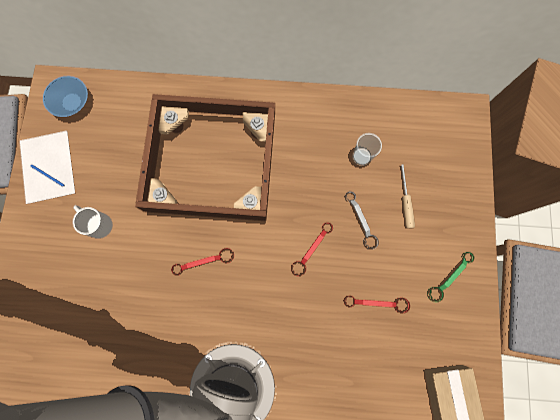

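View pics/side0.png

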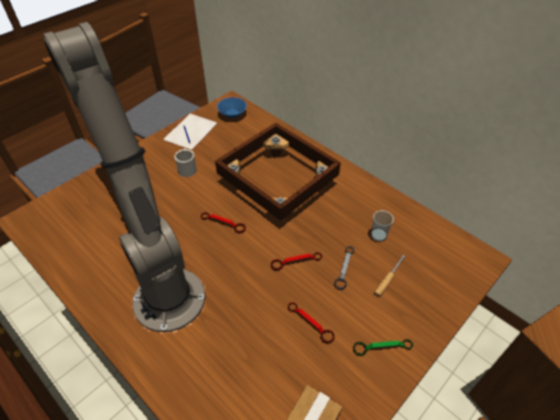

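```bash
cat > h.py <<'E'
from station import bot, imaging
import cv2, numpy as np
from scipy.spatial.transform import Rotation as R
def cal(n):
    c=imaging.get_calibration(n); return c["K"],c["extrinsics"]
def ray(n,u,v,z):
    K,E=cal(n); d=E[:3,:3]@np.linalg.solve(K,[u,v,1.]); o=E[:3,3]
    return o+d*(z-o[2])/d[2]
def proj(n,P):
    K,E=cal(n); P=np.atleast_2d(P); c=(P-E[:3,3])@E[:3,:3]; p=c@K.T; return p[:,:2]/p[:,2:]
def snap(n,f): 
    im=imaging.read_camera(n)[:,:,::-1].copy(); cv2.imwrite(f"pics/{f}.png",im); return im
def crop(im,u0,v0,w,h,s,f):
    cv2.imwrite(f"pics/{f}.png",cv2.resize(im[v0:v0+h,u0:u0+w],None,fx=s,fy=s,interpolation=cv2.INTER_CUBIC))
E
python3 - <<'E'
from h import *
t=cv2.imread("pics/top0.png"); s=cv2.imread("pics/side0.png")
crop(t,130,85,160,140,5,"t_pl"); crop(t,335,180,50,75,8,"t_sp")
crop(s,210,120,140,110,5,"s_pl"); crop(s,325,240,40,55,10,"s_sp")
E
```

```text
(no output)
```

View pics/t_pl.png

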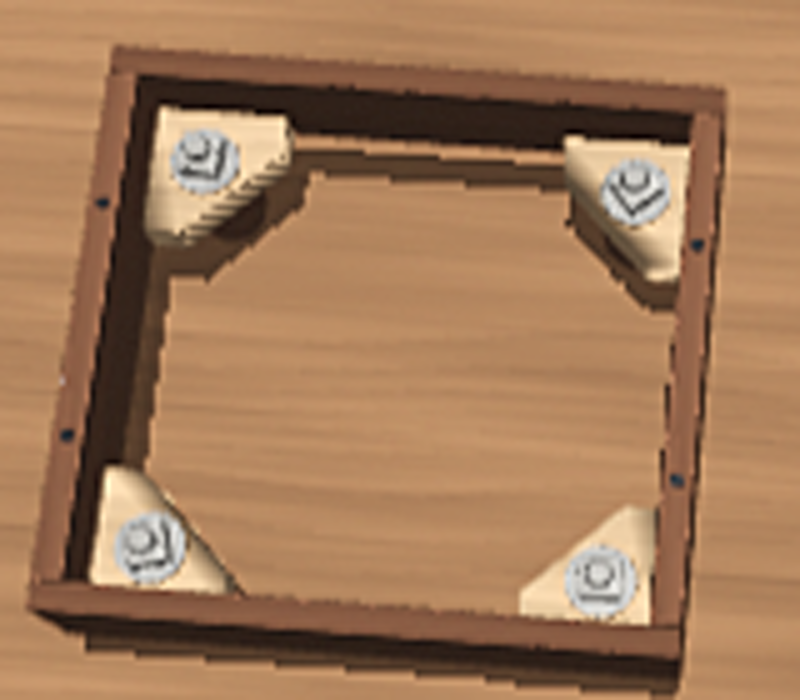

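View pics/t_sp.png

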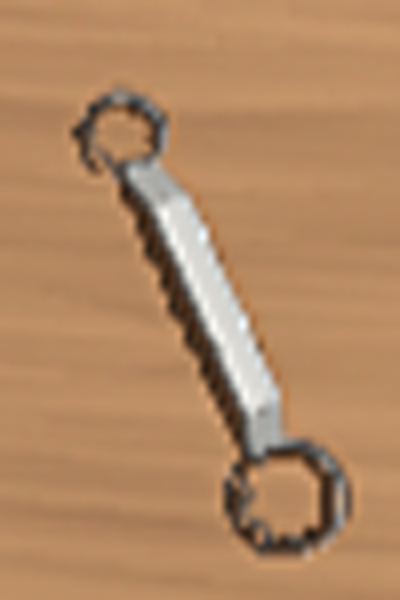

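View pics/s_pl.png

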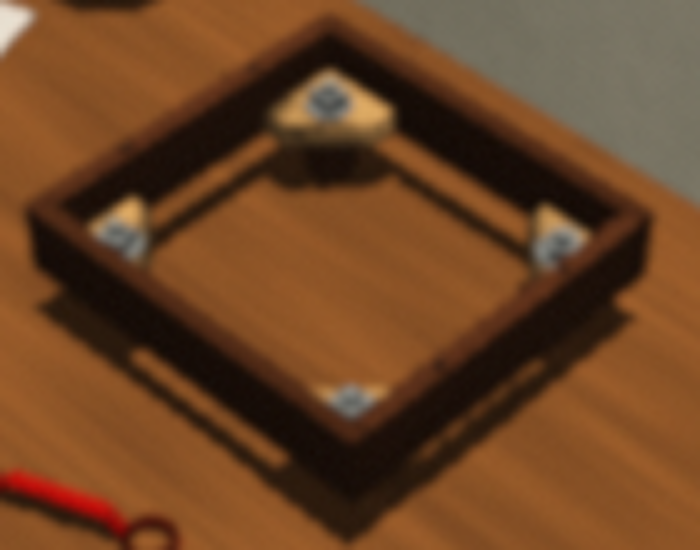

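View pics/s_sp.png

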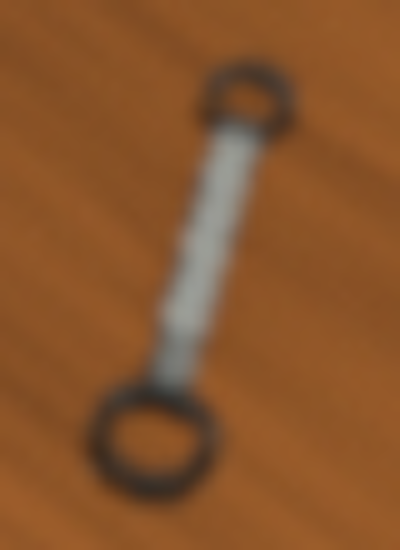

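```bash
python3 - <<'E'
from h import *
from scipy.optimize import least_squares
def T(u,v): return ((u+.5)/5-.5+130,(v+.5)/5-.5+85)
def S(u,v): return ((u+.5)/5-.5+210,(v+.5)/5-.5+120)
tp=[(T(113,47),(.29,.31,.12)),(T(725,90),(.29,-.05,.12)),(T(682,630),(-.05,-.05,.12)),(T(30,605),(-.05,.31,.12)),
 (T(600,582),(0,0,.078)),(T(635,193),(.24,0,.078)),(T(150,548),(0,.26,.078)),(T(205,160),(.24,.26,.078))]
sp=[(S(330,17),(.29,.31,.12)),(S(650,215),(.29,-.05,.12)),(S(350,438),(-.05,-.05,.12)),(S(30,213),(-.05,.31,.12))]
def w(p,P):
    c,s=np.cos(p[2]),np.sin(p[2]); P=np.array(P); return np.c_[p[0]+c*P[:,0]-s*P[:,1],p[1]+s*P[:,0]+c*P[:,1],P[:,2]]
def res(p,l):
    r=[]
    for n,L in l: r.append((proj(n,w(p,[b for a,b in L]))-np.array([a for a,b in L])).ravel())
    return np.concatenate(r)
for l in ([("top",tp)],[("side",sp)],[("top",tp),("side",sp)]):
    f=least_squares(res,[.5,-.1,0],args=(l,),loss='soft_l1'); print(f.x,np.degrees(f.x[2])); print(f.fun.reshape(-1,2).round(1).tolist())
# spanner
def T(u,v): return ((u+.5)/8-.5+335,(v+.5)/8-.5+180)
def S(u,v): return ((u+.5)/10-.5+325,(v+.5)/10-.5+240)
L=ray("top",*T(290,497),.0065);l=ray("top",*T(121,133),.0055)
L2=ray("side",*S(153,440),.0065);l2=ray("side",*S(250,100),.0055)
for a,b in((L,l),(L2,l2)): print(a,b,(a+b)/2,np.linalg.norm((a-b)[:2]),np.degrees(np.arctan2(*(b-a)[1::-1])))
for n,u,v,z in(("top",362,157,0),("top",87,222,0.04),("top",408,200,.01)): print(ray(n,u,v,z))
E
```

```text
[ 0.51869911 -0.00999375 -0.00263488] -0.15096727482161973
[[-0.1, -0.6], [0.3, -0.9], [-0.3, 5.5], [-0.8, 1.0], [0.4, -0.4], [0.3, -0.5], [0.2, -0.1], [-0.0, 0.2]]
[ 0.51775719 -0.00982342 -0.00698765] -0.4003627051528454
[[-0.2, -0.7], [1.1, -0.0], [0.3, 2.0], [-1.5, -1.3]]
[ 0.51845409 -0.00988511 -0.00375065] -0.21489637120248545
[[-0.1, -0.6], [0.3, -0.8], [-0.3, 5.6], [-0.9, 1.0], [0.3, -0.3], [0.4, -0.5], [0.1, -0.1], [0.0, 0.2], [-0.4, -0.8], [1.1, -0.2], [0.5, 1.9], [-1.5, -1.2]]
[ 0.43551429 -0.37385749  0.0065    ] [ 0.5710521  -0.30704805  0.0055    ] [ 0.5032832  -0.34045277  0.006     ] 0.15110922291117954 26.23965907230607
[ 0.43804402 -0.37120767  0.0065    ] [ 0.57461779 -0.30561038  0.0055    ] [ 0.50633091 -0.33840902  0.006     ] 0.15151039405422542 25.655285265682167
[ 0.7020951  -0.34273747  0.        ]
[0.42952383 0.46388039 0.04      ]
[ 0.57045825 -0.48320152  0.01      ]
```

The top view shows the steel spanner with its large ring at (371,242) and its small ring at (350,197). The loose nut is at (250,201). Both cameras agree to about 3 mm, and the ring spacing comes out at 151 mm against the 150 mm given. I'll swing over to the spanner.

Request:
apply_moves --pt "-4 60 0 0 0 5.2 -1" --pt "-4 60 0 0 0 5.2 -1" --pt "-4 60 0 0 0 5.2 -1" --pt "-4 60 0 0 0 5.2 -1" --pt "-4 60 0 0 0 5.2 -1" --pt "-4 60 0 0 0 5.2 -1" --pt "-4 60 0 0 0 5.2 -1" --pt "-4 60 0 0 0 5.2 -1" --grip_force 90

```text
t: 1.1
eef_pos: [0.5652, 0.3429, 0.225]
tool_rot: [0.001, 0.964, 0.266, -0.004]
contact_force: [0.7, 0.5, 1.0]
gripper_width: 1.001
```

Request:
apply_moves --pt "-4 60 0 0 0 5.2 -1" --pt "-4 60 0 0 0 5.2 -1" --pt "-4 60 0 0 0 5.2 -1" --pt "-4 60 0 0 0 5.2 -1" --pt "-4 60 0 0 0 5.2 -1" --pt "-4 60 0 0 0 5.2 -1" --pt "-4 60 0 0 0 5.2 -1" --pt "-4 60 0 0 0 5.2 -1"

```text
t: 2.1
eef_pos: [0.634, -0.1373, 0.2235]
tool_rot: [0.003, 0.994, -0.105, -0.005]
contact_force: [0.3, 0.3, 0.5]
gripper_width: 0.999
```

```bash
cat >> h.py <<'E'
def Rt(o): q=o["tool_rot"]; return R.from_quat([q[1],q[2],q[3],q[0]])
def yawx(o): x=Rt(o).as_matrix()[:,0]; return np.degrees(np.arctan2(x[1],x[0]))
def target(pos,yaw):
    """print total shift (tool axes, mm) & rotvec deg to reach pos, with tool down and tool-x yaw"""
    o=bot.get_obs(); r=Rt(o); y=np.radians(yaw); x=[np.cos(y),np.sin(y),0]; z=[0,0,-1.]
    M=np.c_[x,np.cross(z,x),z]; d=r.inv().apply(np.array(pos)-o["eef_pos"])*1000
    rv=np.degrees((r.inv()*R.from_matrix(M)).as_rotvec())
    print("t",round(o["t"],2),"pos",o["eef_pos"].round(4),"yawx",yawx(o).round(2),"shift",d.round(1),"rot",rv.round(2)); return d,rv
def st():
    o=bot.get_obs(); print("t",round(o["t"],3),"pos",o["eef_pos"].round(4),"yawx",yawx(o).round(2),"zaxis",Rt(o).as_matrix()[:,2].round(3),"F",o["contact_force"].round(1),"M",o["torque"].round(2),"w",round(o["gripper_width"],3),"q",o["q"].round(2)); return o
E
python3 - <<'E'
from h import *
st(); target([.505,-.339,.09],-64)
E
```

```text
t 2.1 pos [ 0.634  -0.1373  0.2235] yawx -12.11 zaxis [-0.01  -0.006 -1.   ] F [0.3 0.3 0.5] M [ 0.   -0.08 -0.  ] w 0.999 q [-0.27  0.49  0.55  1.65 -0.27  1.09  0.14]
t 2.1 pos [ 0.634  -0.1373  0.2235] yawx -12.11 shift [-82.7 223.2 135.9] rot [ 0.63  0.25 51.9 ]
```

Request:
apply_moves --pt "-20 54 20 0.2 0 0 -1" --pt "-20 54 20 0.2 0 0 -1" --pt "-20 54 20 0.2 0 0 -1" --pt "-20 54 20 0 0 0 -1" --pt "0 0 8 0 0 10.4 -1" --pt "0 0 8 0 0 10.4 -1" --pt "0 0 0 0 0 10.4 -1" --pt "0 0 0 0 0 10.4 -1"

```text
t: 3.1
eef_pos: [0.4994, -0.3441, 0.1245]
tool_rot: [0.001, 0.886, -0.463, -0.006]
contact_force: [0.2, 0.7, -0.2]
gripper_width: 0.998
```

```bash
python3 - <<'E'
from h import *
st(); target([.505,-.339,.06],-64)
im=snap("top","t1"); crop(im,310,160,120,120,5,"t1c"); im=snap("side","s1"); crop(im,290,200,140,120,5,"s1c")
E
```

```text
t 3.1 pos [ 0.4994 -0.3441  0.1245] yawx -55.16 zaxis [-0.011  0.003 -1.   ] F [ 0.2  0.7 -0.2] M [-0.04 -0.03 -0.01] w 0.998 q [-0.02  0.59  0.72  1.85 -0.48  0.9  -0.03]
t 3.1 pos [ 0.4994 -0.3441  0.1245] yawx -55.16 shift [-0.4 -8.  64.5] rot [0.44 0.47 8.84]
```

View pics/s1c.png

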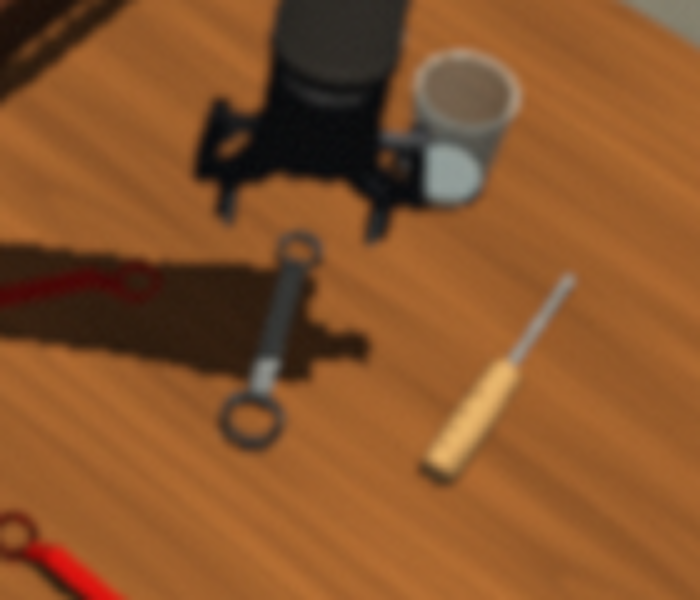

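View pics/t1c.png

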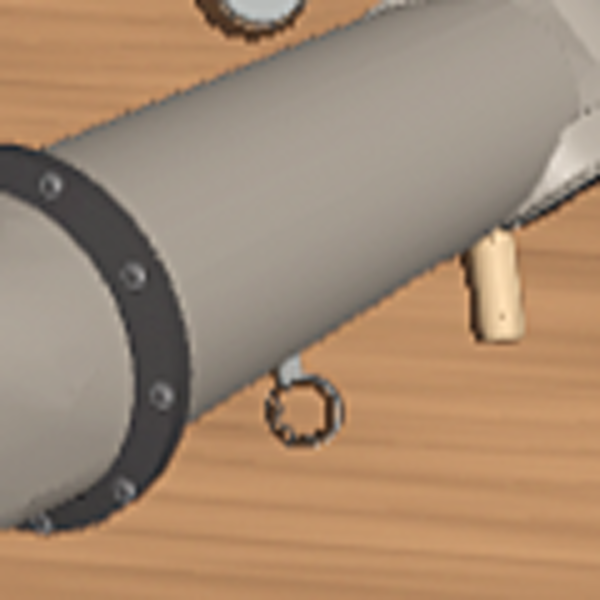

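Request:
apply_moves --pt "0 -8 20 0.4 0.5 8.8 -1" --pt "0 0 25 0 0 0 -1" --pt "0 0 25 0 0 0 -1" --pt "0 0 20 0 0 0 -1" --pt "0 0 15 0 0 0 -1" --pt "0 0 8 0 0 0 -1" --pt "0 0 0 0 0 0 -1" --pt "0 0 0 0 0 0 -1"

```text
t: 4.2
eef_pos: [0.5077, -0.3393, 0.0083]
tool_rot: [0.0, 0.854, -0.52, 0.001]
contact_force: [-0.1, -1.0, 0.1]
gripper_width: 1.003
```

```bash
python3 - <<'E'
from h import *
st(); target([.505,-.339,.006],-64)
im=snap("side","s2"); crop(im,290,200,140,120,5,"s2c")
E
```

```text
t 4.2 pos [ 0.5077 -0.3393  0.0083] yawx -62.69 zaxis [ 0.002 -0.002 -1.   ] F [-0.1 -1.   0.1] M [ 0.01 -0.05  0.  ] w 1.003 q [ 0.05  0.75  0.61  1.89 -0.65  0.7  -0.05]
t 4.2 pos [ 0.5077 -0.3393  0.0083] yawx -62.69 shift [-1.5  2.3  2.3] rot [-0.06 -0.13  1.31]
```

View pics/s2c.png

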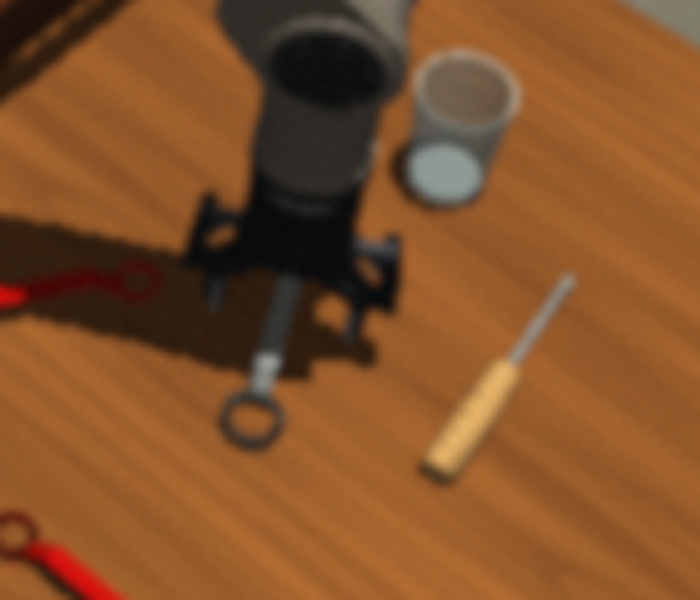

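Request:
apply_moves --pt "-1.5 2 2 0 0 1.3 -1" --pt "0 0 0 0 0 0 0" --pt "0 0 0 0 0 0 0.4" --pt "0 0 0 0 0 0 1" --pt "0 0 0 0 0 0 1" --pt "0 0 0 0 0 0 1" --pt "0 0 0 0 0 0 1" --pt "0 0 0 0 0 0 1" --grip_force 100

```text
t: 5.25
eef_pos: [0.5058, -0.3391, 0.0078]
tool_rot: [-0.0, 0.848, -0.53, 0.002]
contact_force: [-0.6, 0.9, 1.0]
gripper_width: 0.142
```

```bash
python3 - <<'E'
from h import *
st()
E
```

```text
t 5.25 pos [ 0.5058 -0.3391  0.0078] yawx -64.07 zaxis [ 0.004 -0.002 -1.   ] F [-0.6  0.9  1. ] M [ 0.04  0.05 -0.01] w 0.142 q [ 0.05  0.75  0.62  1.9  -0.66  0.7  -0.06]
```

Request:
apply_moves --pt "0 0 -15 0 0 0 1" --pt "0 0 -30 0 0 0 1" --pt "0 0 -30 0 0 0 1" --pt "0 0 -30 0 0 0 1" --pt "0 0 -30 0 0 0 1" --pt "0 0 -30 0 0 0 1" --pt "0 0 0 0 0 0 1" --pt "0 0 0 0 0 0 1"

```text
t: 6.25
eef_pos: [0.5021, -0.3361, 0.1775]
tool_rot: [-0.0, 0.848, -0.531, -0.001]
contact_force: [-0.3, -0.9, -4.6]
gripper_width: 0.146
```

```bash
python3 - <<'E'
from h import *
st()
t=cv2.imread("pics/top0.png"); s=cv2.imread("pics/side0.png")
crop(t,238,189,24,24,24,"t_nut"); crop(s,268,188,24,24,24,"s_nut")
im=snap("side","s3"); crop(im,270,150,140,120,5,"s3c")
E
```

```text
t 6.25 pos [ 0.5021 -0.3361  0.1775] yawx -64.11 zaxis [-0.002  0.002 -1.   ] F [-0.3 -0.9 -4.6] M [ 0.08 -0.04  0.02] w 0.146 q [-0.1   0.53  0.82  1.82 -0.46  0.99 -0.21]
```

View pics/t_nut.png

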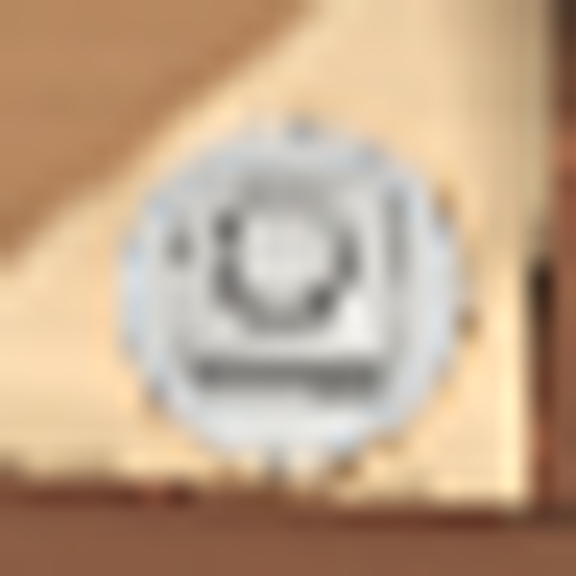

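View pics/s3c.png

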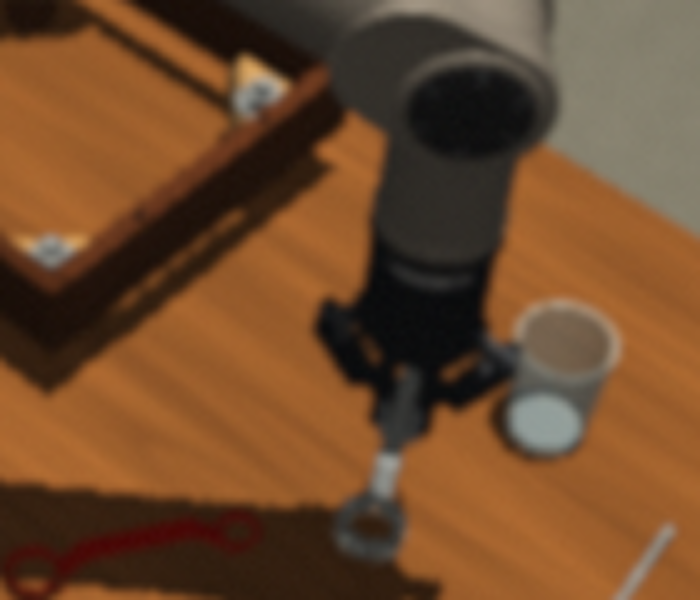

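View pics/s_nut.png

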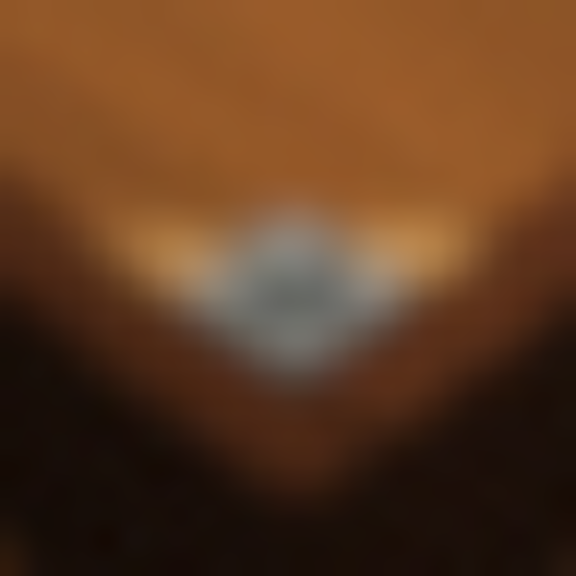

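```bash
python3 - <<'E'
from h import *
target([.5696,.045,.170],-43)
im=snap("top","t3"); crop(im,320,180,100,90,6,"t3c")
E
```

```text
t 6.3 pos [ 0.5021 -0.3363  0.1775] yawx -64.12 shift [-313.6 -227.2    8.1] rot [  0.03   0.16 -21.12]
```

View pics/t3c.png

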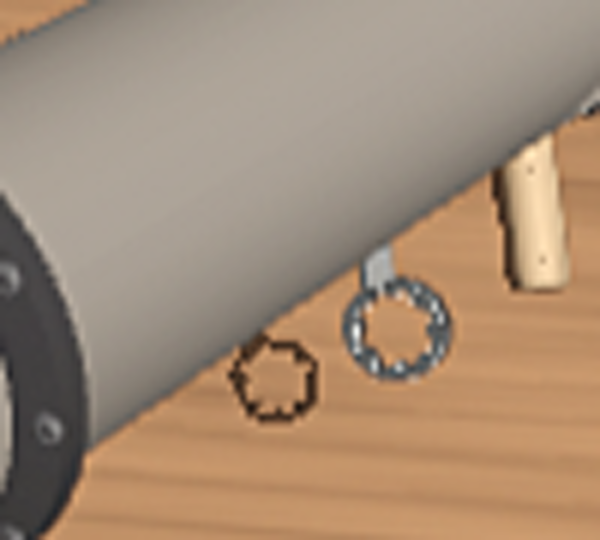

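Request:
apply_moves --pt "-39 -28 0 0 0 0 1" --pt "-39 -28 0 0 0 0 1" --pt "-39 -28 0 0 0 0 1" --pt "-39 -28 0 0 0 0 1" --pt "-39 -28 0 0 0 0 1" --pt "-39 -28 0 0 0 0 1" --pt "-39 -28 0 0 0 0 1" --pt "-39 -28 0 0 0 0 1"

```text
t: 7.35
eef_pos: [0.5649, 0.048, 0.1685]
tool_rot: [0.005, 0.844, -0.536, -0.006]
contact_force: [0.6, -0.3, -3.8]
gripper_width: 0.147
```

Request:
apply_moves --pt "0 0 1 0 0 -7 1" --pt "0 0 1 0 0 -7 1" --pt "0 0 1 0 0 -7 1" --pt "0 0 0 0 0 0 1" --pt "0 0 0 0 0 0 1" --pt "0 0 0 0 0 0 1" --pt "0 0 0 0 0 0 1" --pt "0 0 0 0 0 0 1"

```text
t: 8.35
eef_pos: [0.5622, 0.0543, 0.159]
tool_rot: [0.007, 0.931, -0.366, -0.01]
contact_force: [-0.6, -0.1, -4.5]
gripper_width: 0.141
```

```bash
python3 - <<'E'
from h import *
p=ray("top",(398.5)/6-.5+320,329.5/6-.5+180,.1762)-[.5021,-.3363,0]; print(p,np.hypot(p[0],p[1]),np.degrees(np.arctan2(-p[1],-p[0])))
st(); target([.5696,.045,.170],-43)
im=snap("top","t4"); crop(im,190,160,100,80,7,"t4c"); im=snap("side","s4"); crop(im,230,140,110,90,7,"s4c")
E
```

```text
[-0.07020354 -0.03480311  0.1762    ] 0.07835683448461583 26.369723104225937
t 8.35 pos [0.5622 0.0543 0.159 ] yawx -42.93 zaxis [-0.025 -0.006 -1.   ] F [-0.6 -0.1 -4.5] M [ 0.02 -0.09 -0.02] w 0.141 q [-0.76  0.48  0.73  1.91 -0.39  0.93 -0.59]
t 8.35 pos [0.5622 0.0543 0.159 ] yawx -42.93 shift [ 11.6   2.  -11.1] rot [1.22 0.79 0.08]
```

View pics/s4c.png

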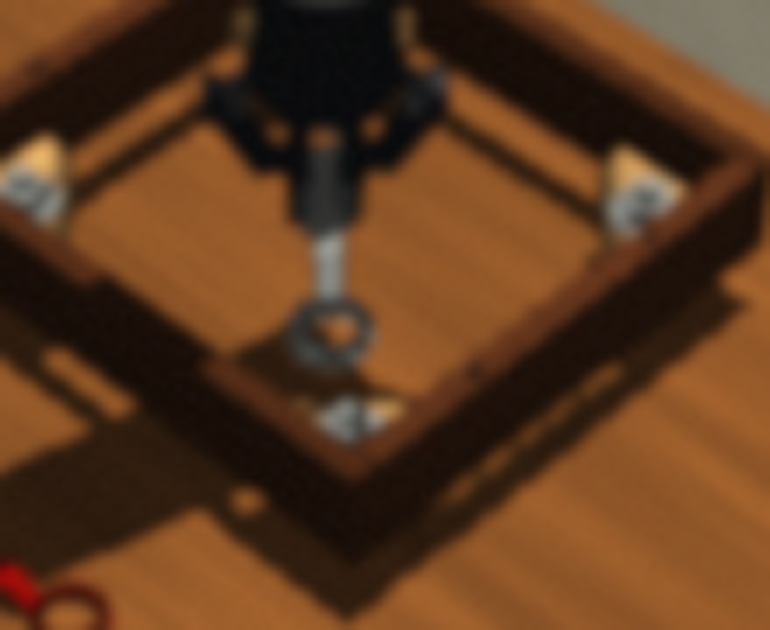

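View pics/t4c.png

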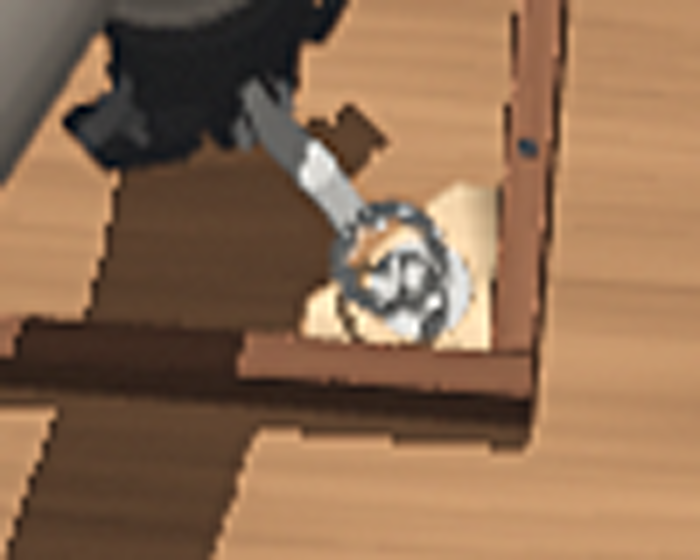

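```bash
cat >> h.py <<'E'
def tri(a,b):
    A=[];B=[]
    for n,(u,v) in (("top",a),("side",b)):
        K,E=cal(n); d=E[:3,:3]@np.linalg.solve(K,[u,v,1.]); d/=np.linalg.norm(d); P=np.eye(3)-np.outer(d,d); A.append(P);B.append(P@E[:3,3])
    A=np.vstack(A);B=np.concatenate(B); x,r,_,_=np.linalg.lstsq(A,B,rcond=None); return x,np.sqrt(r)
E
python3 - <<'E'
from h import *
def T(u,v): return ((u+.5)/7-.5+190,(v+.5)/7-.5+160)
def S(u,v): return ((u+.5)/7-.5+230,(v+.5)/7-.5+140)
p,r=tri(T(391,270),S(332,333)); print(p,r)
tcp=bot.get_obs()["eef_pos"]; d=p-tcp; print(d,np.hypot(*d[:2]),np.degrees(np.arctan2(-d[1],-d[0])))
t=cv2.imread("pics/top4.png") if 0 else cv2.imread("pics/t4.png"); crop(t,225,180,40,36,18,"t4d"); 
s=cv2.imread("pics/s4.png"); crop(s,255,165,50,50,14,"s4d"); 
E
```

```text
[ 0.50560379 -0.00571679  0.16498641] [0.00269748]
[-0.05660343 -0.06005692  0.00594372] 0.0825274594448978 46.695628293472325
```

View pics/t4d.png

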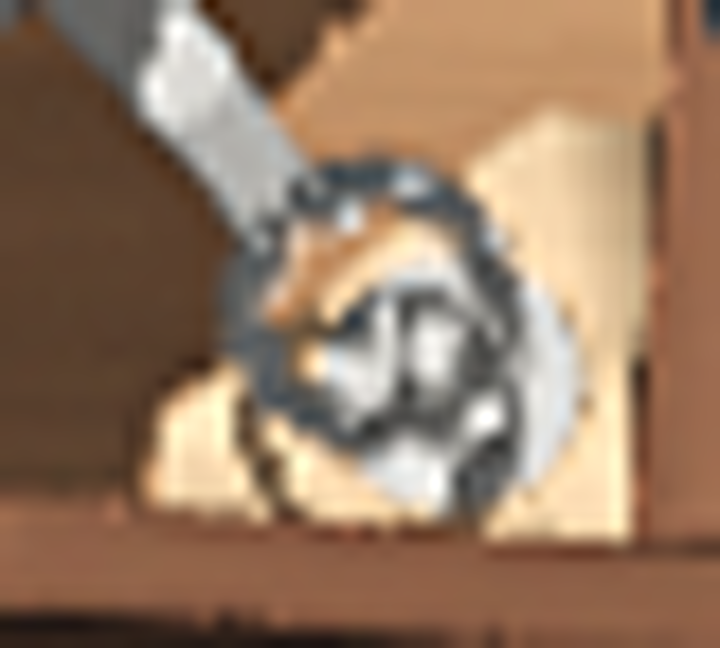

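View pics/s4d.png

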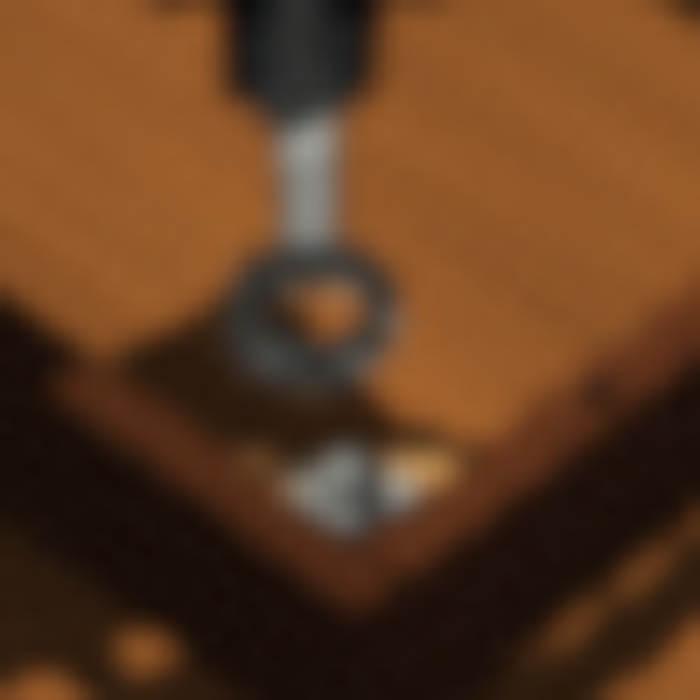

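```bash
python3 - <<'E'
from h import *
def T(u,v): return ((u+.5)/18-.5+225,(v+.5)/18-.5+180)
def S(u,v): return ((u+.5)/14-.5+255,(v+.5)/14-.5+165)
p,r=tri(T(371,302),S(316,317)); print(p,r)
tcp=bot.get_obs()["eef_pos"]; d=p-tcp; print(d,np.hypot(*d[:2]),np.degrees(np.arctan2(-d[1],-d[0])))
for z in(.157,.162,.167): print(z,ray("top",*T(371,302),z),ray("side",*S(316,317),z))
# in tool frame
print(Rt(bot.get_obs()).inv().apply(d)*1000)
E
```

```text
[ 0.51068364 -0.00318092  0.15962463] [0.00071361]
[-0.05152358 -0.05752105  0.00058194] 0.07722273084007497 48.14810270584619
0.157 [ 0.51091246 -0.00263399  0.157     ] [ 0.51294627 -0.00164583  0.157     ]
0.162 [ 0.50968708 -0.00311109  0.162     ] [ 0.50948378 -0.00505839  0.162     ]
0.167 [ 0.5084617  -0.00358819  0.167     ] [ 0.50602128 -0.00847094  0.167     ]
[ 1.42700043 77.20472639  1.04053004]
```

```bash
python3 - <<'E'
from h import *
def T(u,v): return ((u+.5)/24-.5+238,(v+.5)/24-.5+189)
print(ray("top",*T(295,292),.078),ray("top",*T(283,255),.097))
y=np.radians(-43); x=np.array([np.cos(y),np.sin(y),0]); yy=np.cross([0,0,-1],x)
n=np.array([.5187,-.0098,0]); p=n-.0775*yy-.0007*x; print(p)
target([p[0],p[1],.135],-43)
E
```

```text
[ 0.5183565  -0.00954658  0.078     ] [ 0.51825029 -0.00932756  0.097     ]
[0.57104293 0.04735731 0.        ]
t 8.45 pos [0.5622 0.0543 0.159 ] yawx -42.92 shift [11.6 -1.4 23.9] rot [1.22 0.79 0.09]
```

Request:
apply_moves --pt "6 -1 8 0.6 0.4 0 1" --pt "6 0 8 0.6 0.4 0 1" --pt "0 0 8 0 0 0 1" --pt "0 0 8 0 0 0 1" --pt "0 0 0 0 0 0 1" --pt "0 0 0 0 0 0 1" --pt "0 0 0 0 0 0 1" --pt "0 0 0 0 0 0 1"

```text
t: 9.45
eef_pos: [0.572, 0.0463, 0.1244]
tool_rot: [-0.0, 0.931, -0.366, 0.001]
contact_force: [-0.8, 0.8, -3.6]
gripper_width: 0.149
```

```bash
python3 - <<'E'
from h import *
st(); target([.5709,.0475,.125],-43)
t=snap("top","t5"); crop(t,225,180,40,36,18,"t5d"); 
s=snap("side","s5"); crop(s,255,165,50,50,14,"s5d"); 
E
```

```text
t 9.45 pos [0.572  0.0463 0.1244] yawx -42.92 zaxis [ 0.001 -0.    -1.   ] F [-0.8  0.8 -3.6] M [ 0.01 -0.03  0.01] w 0.149 q [-0.71  0.52  0.69  1.93 -0.44  0.84 -0.53]
t 9.45 pos [0.572  0.0463 0.1244] yawx -42.92 shift [-1.6 -0.1 -0.6] rot [-0.05 -0.05  0.08]
```

View pics/t5d.png

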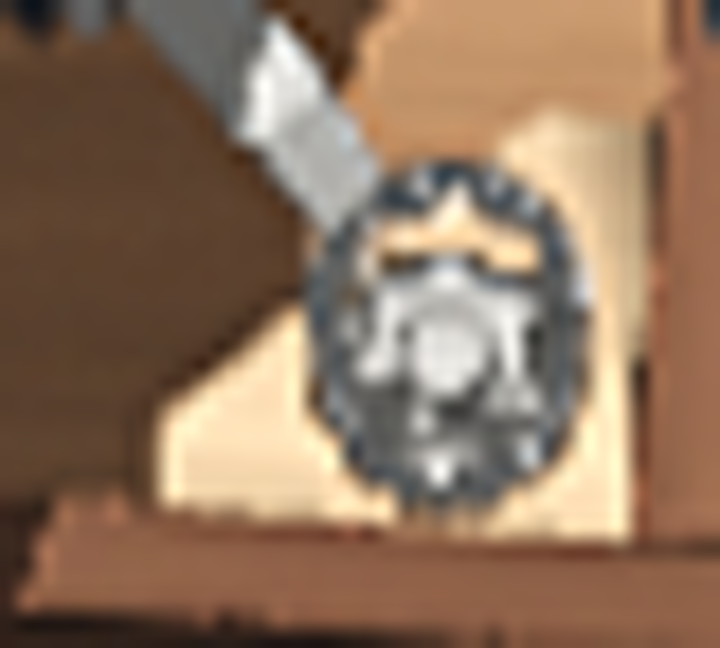

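View pics/s5d.png

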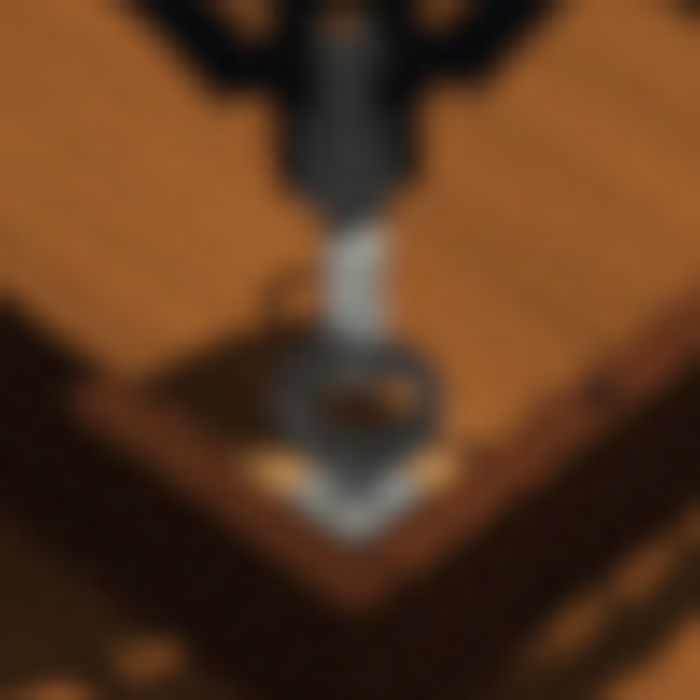

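```bash
python3 - <<'E'
from h import *
n=[.5185,-.0096]
for z in(.078,.097,.1165,.1231,.1296):
    a=proj("top",[[*n,z]])[0];b=proj("side",[[*n,z]])[0]
    print(z,((a-[225,180]+.5)*18-.5).round(0),((b-[255,165]+.5)*14-.5).round(0))
E
```

```text
0.078 [456. 380.] [354. 528.]
0.097 [448. 352.] [354. 480.]
0.1165 [440. 322.] [354. 429.]
0.1231 [437. 311.] [353. 412.]
0.1296 [434. 301.] [353. 395.]
```

Request:
apply_moves --pt "-1.5 -0.7 7 0 0 0 1" --pt "0 0 7 0 0 0 1" --pt "0 0 7 0 0 0 1" --pt "0 0 3 0 0 0 1" --pt "0 0 2 0 0 0 1" --pt "0 0 2 0 0 0 1" --pt "0 0 2 0 0 0 1" --pt "0 0 0 0 0 0 1"

```text
t: 10.55
eef_pos: [0.5713, 0.048, 0.0921]
tool_rot: [-0.0, 0.931, -0.366, 0.0]
contact_force: [0.5, 0.1, -4.8]
gripper_width: 0.149
```

```bash
python3 - <<'E'
from h import *
st(); target([.571,.047,.0858],-43)
E
```

```text
t 10.55 pos [0.5713 0.048  0.0921] yawx -42.91 zaxis [ 0.001 -0.    -1.   ] F [ 0.5  0.1 -4.8] M [ 0.12 -0.02  0.05] w 0.149 q [-0.68  0.57  0.65  1.95 -0.48  0.78 -0.5 ]
t 10.55 pos [0.5713 0.048  0.0921] yawx -42.91 shift [0.4 1.  6.3] rot [-0.03 -0.04  0.09]
```

Request:
apply_moves --pt "0 0 2 0 0 0 1" --pt "0 0 2 0 0 0 1" --pt "0 0 1.5 0 0 0 1" --pt "0 0 0 0 0 0 1" --pt "0 0 0 0 0 0 1" --pt "0 0 0 0 0 0 1" --pt "0 0 0 0 0 0 1" --pt "0 0 0 0 0 0 1"

```text
t: 11.55
eef_pos: [0.5717, 0.0481, 0.0866]
tool_rot: [-0.0, 0.931, -0.366, 0.001]
contact_force: [-0.7, 0.1, -4.3]
gripper_width: 0.147
```

```bash
python3 - <<'E'
from h import *
st()
t=snap("top","t6"); crop(t,225,180,40,36,18,"t6d"); 
s=snap("side","s6"); crop(s,255,165,50,50,14,"s6d"); 
E
```

```text
t 11.55 pos [0.5717 0.0481 0.0866] yawx -42.91 zaxis [ 0.002  0.    -1.   ] F [-0.7  0.1 -4.3] M [ 0.06 -0.02 -0.05] w 0.147 q [-0.67  0.57  0.65  1.95 -0.49  0.77 -0.5 ]
```

View pics/t6d.png

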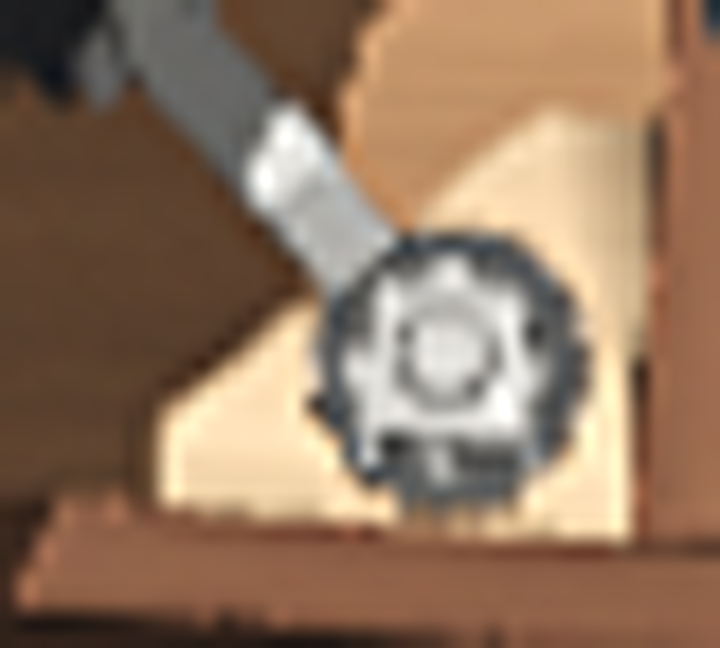

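View pics/s6d.png

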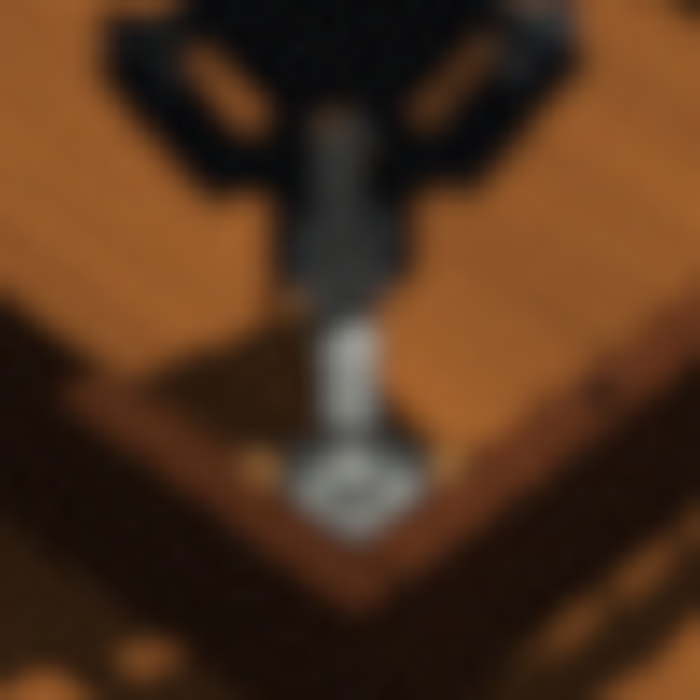

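Request:
apply_moves --pt "8.1 0.4 0 0 0 6 1" --pt "8.1 0.4 0 0 0 6 1" --pt "8.1 0.4 0 0 0 6 1" --pt "8.1 0.4 0 0 0 6 1" --pt "0 0 0 0 0 0 1" --pt "0 0 0 0 0 0 1" --pt "0 0 0 0 0 0 1" --pt "0 0 0 0 0 0 1"

```text
t: 12.65
eef_pos: [0.5898, 0.0218, 0.0863]
tool_rot: [0.0, 0.833, -0.553, 0.0]
contact_force: [0.8, -1.3, -3.5]
gripper_width: 0.149
```

```bash
cat >> h.py <<'E'
def ring(o,d=.078):
    M=Rt(o).as_matrix(); return o["eef_pos"]+d*M[:,1]
E
python3 - <<'E'
from h import *
o=st(); print(ring(o))
E
```

```text
t 12.65 pos [0.5898 0.0218 0.0863] yawx -67.13 zaxis [ 0. -0. -1.] F [ 0.8 -1.3 -3.5] M [-0.18 -0.19  0.04] w 0.149 q [-0.69  0.64  0.75  1.92 -0.59  0.82 -0.79]
[ 0.5179005  -0.00855471  0.08633621]
```

Request:
apply_moves --pt "8.1 0.4 0 0 0 6 1" --pt "8.1 0.4 0 0 0 6 1" --pt "8.1 0.4 0 0 0 6 1" --pt "0 0 0 0 0 0 1" --pt "0 0 0 0 0 0 1" --pt "-6.8 0.3 0 0 0 -5 1" --pt "-4 0.1 0 0 0 -3 1" --pt "0 0 0 0 0 0 1"

```text
t: 13.65
eef_pos: [0.5937, 0.0102, 0.0865]
tool_rot: [-0.0, 0.784, -0.62, -0.0]
contact_force: [-0.3, -2.1, -4.3]
gripper_width: 0.152
```

```bash
python3 - <<'E'
from h import *
o=st(); print(ring(o))
t=snap("top","t7"); crop(t,225,180,40,36,18,"t7d"); 
E
```

```text
t 13.65 pos [0.5937 0.0102 0.0865] yawx -76.65 zaxis [ 0.  0. -1.] F [-0.3 -2.1 -4.3] M [-0.46 -0.15  0.12] w 0.152 q [-0.69  0.66  0.79  1.91 -0.62  0.84 -0.9 ]
[ 0.51775725 -0.00777867  0.08644524]
```

View pics/t7d.png

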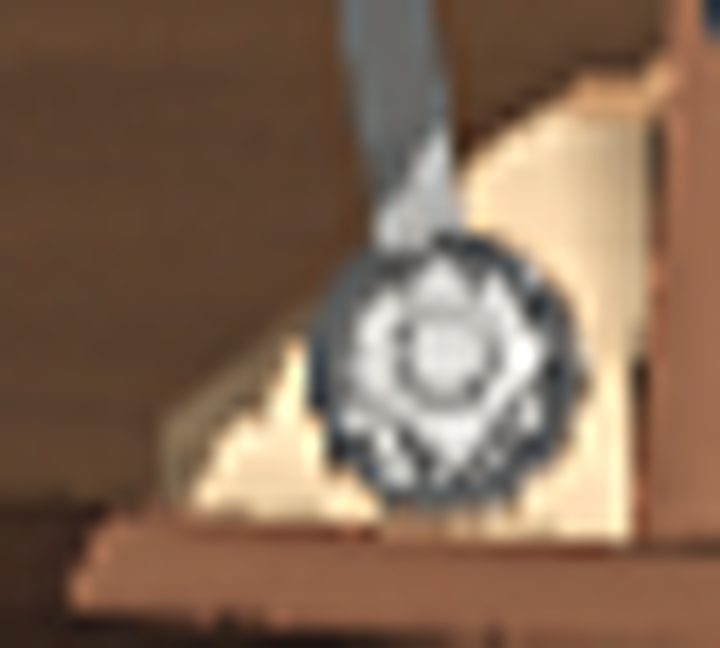

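Request:
apply_moves --pt "0 0 -4 0 0 0 1" --pt "0 0 -6 0 0 0 1" --pt "0 0 -10 0 0 0 1" --pt "0 0 -10 0 0 0 1" --pt "0 0 0 0 0 0 1" --pt "-11.7 0.9 0 0 0 -8.6 1" --pt "-11.7 0.9 0 0 0 -8.6 1" --pt "-11.7 0.9 0 0 0 -8.6 1"

```text
t: 14.7
eef_pos: [0.5781, 0.0421, 0.1193]
tool_rot: [-0.001, 0.905, -0.425, 0.0]
contact_force: [-0.1, -0.2, -3.8]
gripper_width: 0.143
```

```bash
python3 - <<'E'
from h import *
o=st(); print(ring(o))
E
```

```text
t 14.7 pos [0.5781 0.0421 0.1193] yawx -50.32 zaxis [ 0.001  0.001 -1.   ] F [-0.1 -0.2 -3.8] M [ 0.02 -0.04  0.02] w 0.143 q [-0.71  0.55  0.72  1.92 -0.48  0.85 -0.62]
[ 0.51807395 -0.00769925  0.11920386]
```

Request:
apply_moves --pt "-10.5 0.7 0 0 0 -7.8 1" --pt "-10.5 0.7 0 0 0 -7.8 1" --pt "0 0 2 0 0 0 1" --pt "0 0 4 0 0 0 1" --pt "0 0 0 0 0 0 1" --pt "0 0 0 0 0 0 1" --pt "0 0 0 0 0 0 1" --pt "0 0 0 0 0 0 1"

```text
t: 15.7
eef_pos: [0.5621, 0.0564, 0.1125]
tool_rot: [-0.0, 0.955, -0.297, -0.0]
contact_force: [-0.9, -0.1, -4.8]
gripper_width: 0.151
```

```bash
python3 - <<'E'
from h import *
o=st(); print(ring(o)); target([.5626,.0554,.0865],-35)
t=snap("top","t8"); crop(t,225,180,40,36,18,"t8d"); 
E
```

```text
t 15.7 pos [0.5621 0.0564 0.1125] yawx -34.6 zaxis [ 0.     0.001 -1.   ] F [-0.9 -0.1 -4.8] M [ 0.09 -0.04 -0.06] w 0.151 q [-0.7   0.52  0.65  1.96 -0.43  0.8  -0.42]
[ 0.51780297 -0.00778113  0.11245458]
t 15.7 pos [0.5621 0.0564 0.1125] yawx -34.6 shift [ 1.   0.6 26. ] rot [-0.03  0.01  0.4 ]
```

View pics/t8d.png

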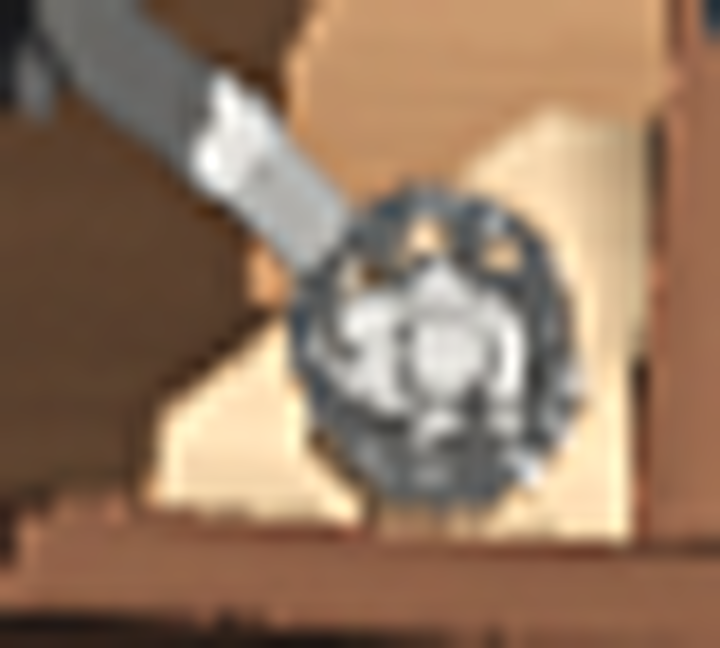

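Request:
apply_moves --pt "0.8 0.5 4 0 0 0 1" --pt "0 0 5 0 0 0 1" --pt "0 0 4 0 0 0 1" --pt "0 0 3 0 0 0 1" --pt "0 0 2 0 0 0 1" --pt "0 0 2 0 0 0 1" --pt "0 0 0 0 0 0 1" --pt "0 0 0 0 0 0 1"

```text
t: 16.75
eef_pos: [0.5625, 0.0556, 0.0909]
tool_rot: [-0.0, 0.955, -0.297, -0.0]
contact_force: [0.3, 0.1, -4.1]
gripper_width: 0.146
```

```bash
python3 - <<'E'
from h import *
o=st(); print(ring(o)); target([.5626,.0554,.0865],-35)
E
```

```text
t 16.75 pos [0.5625 0.0556 0.0909] yawx -34.6 zaxis [-0.     0.001 -1.   ] F [ 0.3  0.1 -4.1] M [ 0.01 -0.02  0.  ] w 0.146 q [-0.68  0.55  0.62  1.97 -0.46  0.76 -0.39]
[ 0.51817964 -0.00857589  0.09090387]
t 16.75 pos [0.5625 0.0556 0.0909] yawx -34.6 shift [0.2 0.1 4.4] rot [-0.03  0.02  0.4 ]
```

Request:
apply_moves --pt "0 0 2 0 0 0 1" --pt "0 0 2.2 0 0 0 1" --pt "0 0 0 0 0 0 1" --pt "8.1 0.4 0 0 0 6 1" --pt "8.1 0.4 0 0 0 6 1" --pt "8.1 0.4 0 0 0 6 1" --pt "8.1 0.4 0 0 0 6 1" --pt "0 0 0 0 0 0 1"

```text
t: 17.75
eef_pos: [0.5848, 0.0315, 0.0864]
tool_rot: [0.0, 0.87, -0.493, -0.0]
contact_force: [0.1, -0.7, -3.5]
gripper_width: 0.147
```

```bash
python3 - <<'E'
from h import *
o=st(); print(ring(o))
E
```

```text
t 17.75 pos [0.5848 0.0315 0.0864] yawx -59.09 zaxis [-0.001 -0.    -1.   ] F [ 0.1 -0.7 -3.5] M [-0.14 -0.1   0.12] w 0.147 q [-0.69  0.62  0.72  1.93 -0.56  0.81 -0.69]
[ 0.51790321 -0.00853101  0.08642215]
```

Request:
apply_moves --pt "8.1 0.4 0 0 0 6 1" --pt "8.1 0.4 0 0 0 6 1" --pt "8.1 0.4 0 0 0 6 1" --pt "8.8 0.4 0 0 0 6.5 1" --pt "0 0 0 0 0 0 1" --pt "0 0 0 0 0 0 1" --pt "0 0 0 0 0 0 1" --pt "0 0 0 0 0 0 1"

```text
t: 18.75
eef_pos: [0.5953, 0.0013, 0.0864]
tool_rot: [0.001, 0.749, -0.662, 0.0]
contact_force: [0.3, -1.9, -5.0]
gripper_width: 0.151
```

```bash
python3 - <<'E'
from h import *
o=st(); print(ring(o))
t=snap("top","t9"); crop(t,225,180,40,36,18,"t9d"); 
E
```

```text
t 18.75 pos [0.5953 0.0013 0.0864] yawx -82.93 zaxis [-0.001 -0.001 -1.   ] F [ 0.3 -1.9 -5. ] M [-0.37 -0.16  0.14] w 0.151 q [-0.69  0.68  0.82  1.91 -0.65  0.85 -0.97]
[ 0.51787147 -0.00833699  0.08642585]
```

View pics/t9d.png

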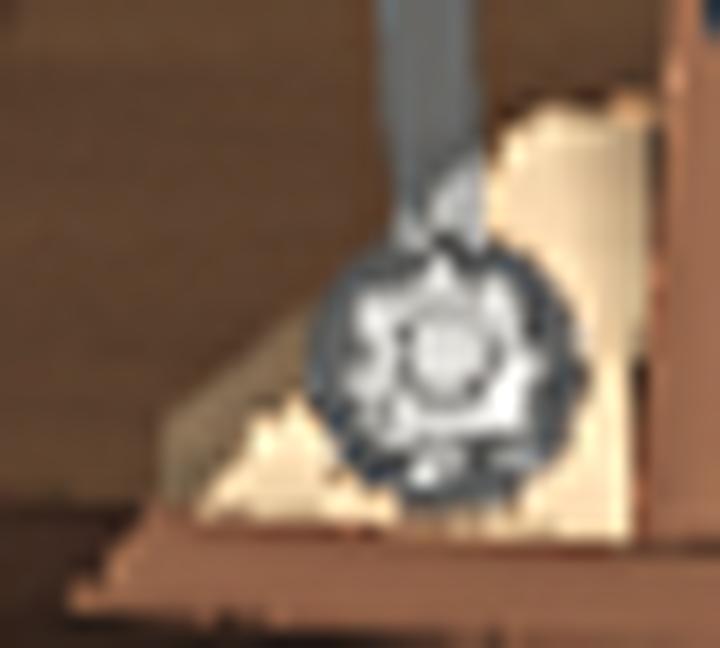

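Request:
apply_moves --pt "-5.4 0.2 0 0 0 -4 1" --pt "-5.4 0.2 0 0 0 -4 1" --pt "0 0 -1 0 0 0 1" --pt "0 0 -4 0 0 0 1" --pt "0 0 -6 0 0 0 1" --pt "0 0 -10 0 0 0 1" --pt "0 0 -6 0 0 0 1" --pt "0 0 0 0 0 0 1"

```text
t: 19.8
eef_pos: [0.5931, 0.0131, 0.1157]
tool_rot: [-0.0, 0.794, -0.608, -0.001]
contact_force: [0.8, 0.7, -5.0]
gripper_width: 0.146
```

Request:
apply_moves --pt "-11.5 0.9 0 0 0 -8.5 1" --pt "-11.5 0.9 0 0 0 -8.5 1" --pt "-11.5 0.9 0 0 0 -8.5 1" --pt "-11.5 0.9 0 0 0 -8.5 1" --pt "-11.2 0.9 0 0 0 -8.2 1" --pt "0 0 0 0 0 0 1" --pt "0 0 0 0 0 0 1" --pt "0 0 0 0 0 0 1"

```text
t: 20.8
eef_pos: [0.5581, 0.0587, 0.1153]
tool_rot: [0.0, 0.962, -0.274, -0.001]
contact_force: [0.4, 0.1, -4.4]
gripper_width: 0.149
```

```bash
python3 - <<'E'
from h import *
o=st(); print(ring(o)); a=np.radians(57); target([.5179+.078*np.cos(a),-.0085+.078*np.sin(a),.0865],-33)
t=snap("top","t10"); crop(t,225,180,40,36,18,"t10d"); 
E
```

```text
t 20.8 pos [0.5581 0.0587 0.1153] yawx -31.76 zaxis [-0.002  0.    -1.   ] F [ 0.4  0.1 -4.4] M [ 0.04 -0.04  0.03] w 0.149 q [-0.71  0.51  0.65  1.96 -0.42  0.81 -0.38]
[ 0.5170519  -0.00765158  0.1153204 ]
t 20.8 pos [0.5581 0.0587 0.1153] yawx -31.76 shift [ 2.9  0.3 28.8] rot [0.04 0.1  1.24]
```

View pics/t10d.png

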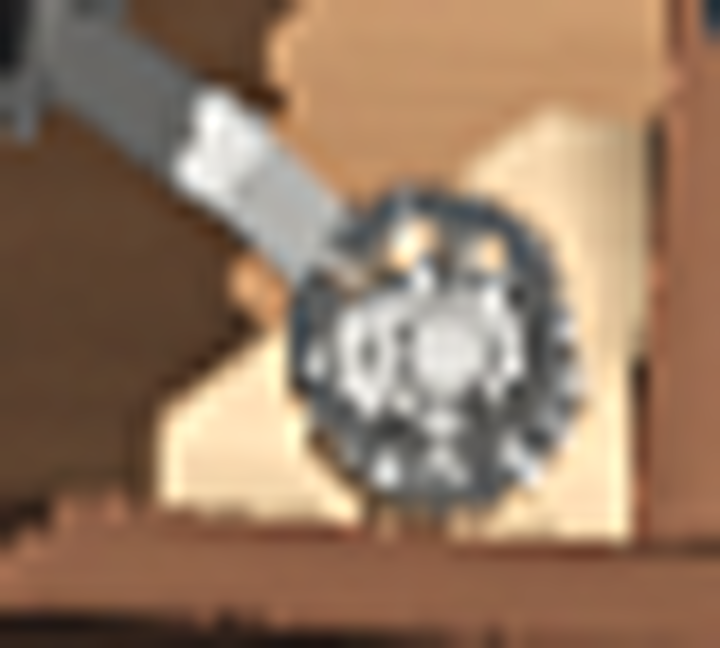

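Request:
apply_moves --pt "2.7 0.3 6 0 0 1.2 1" --pt "0 0 6 0 0 0 1" --pt "0 0 4 0 0 0 1" --pt "0 0 3 0 0 0 1" --pt "0 0 2 0 0 0 1" --pt "0 0 2 0 0 0 1" --pt "0 0 2 0 0 0 1" --pt "0 0 0 0 0 0 1"

```text
t: 21.85
eef_pos: [0.5608, 0.0564, 0.0882]
tool_rot: [0.0, 0.958, -0.285, -0.001]
contact_force: [0.4, -0.6, -3.2]
gripper_width: 0.15
```

```bash
python3 - <<'E'
from h import *
o=st(); print(ring(o))
E
```

```text
t 21.85 pos [0.5608 0.0564 0.0882] yawx -33.14 zaxis [-0.002 -0.    -1.   ] F [ 0.4 -0.6 -3.2] M [ 0.09 -0.03 -0.07] w 0.15 q [-0.68  0.55  0.62  1.97 -0.46  0.76 -0.37]
[ 0.51813085 -0.00888152  0.08827596]
```

Request:
apply_moves --pt "0 0 1.5 0 0 0 1" --pt "6.1 0.2 0 0 0 4.5 1" --pt "6.1 0.2 0 0 0 4.5 1" --pt "6.1 0.2 0 0 0 4.5 1" --pt "5.4 0.2 0 0 0 4 1" --pt "5.4 0.2 0 0 0 4 1" --pt "0 0 0 0 0 0 1" --pt "0 0 0 0 0 0 1"

```text
t: 22.85
eef_pos: [0.5817, 0.0363, 0.0864]
tool_rot: [0.001, 0.887, -0.462, -0.001]
contact_force: [-0.2, -0.3, -3.6]
gripper_width: 0.147
```

```bash
python3 - <<'E'
from h import *
o=st(); print(ring(o))
E
```

```text
t 22.85 pos [0.5817 0.0363 0.0864] yawx -54.98 zaxis [-0.003 -0.001 -1.   ] F [-0.2 -0.3 -3.6] M [-0.05 -0.04  0.06] w 0.147 q [-0.69  0.61  0.71  1.93 -0.55  0.8  -0.63]
[ 0.5178661  -0.00851378  0.08656599]
```

Request:
apply_moves --pt "5.4 0.2 0 0 0 4 1" --pt "5.4 0.2 0 0 0 4 1" --pt "5.4 0.2 0 0 0 4 1" --pt "5.4 0.2 0 0 0 4 1" --pt "0 0 0 0 0 0 1" --pt "0 0 0 0 0 0 1" --pt "0 0 0 0 0 0 1" --pt "0 0 0 0 0 0 1"

```text
t: 23.85
eef_pos: [0.5905, 0.0203, 0.0862]
tool_rot: [0.001, 0.818, -0.575, -0.002]
contact_force: [-0.6, 0.3, -3.3]
gripper_width: 0.146
```

```bash
python3 - <<'E'
from h import *
o=st(); print(ring(o))
E
```

```text
t 23.85 pos [0.5905 0.0203 0.0862] yawx -70.22 zaxis [-0.005  0.001 -1.   ] F [-0.6  0.3 -3.3] M [0.   0.05 0.97] w 0.146 q [-0.7   0.65  0.78  1.91 -0.61  0.84 -0.82]
[ 0.51706877 -0.00609035  0.08650625]
```

Request:
apply_moves --pt "3 0 0 0 0 1 1" --pt "4 0 0 0 0 1 1" --pt "5 0 0 0 0 2 1" --pt "6 0 0 0 0 2 1" --pt "6 0 0 0 0 2 1" --pt "6 0 0 0 0 2 1" --pt "6 0 0 0 0 2 1" --pt "6 0 0 0 0 2 1" --grip_force 120

```text
t: 24.85
eef_pos: [0.5944, 0.0096, 0.0835]
tool_rot: [-0.004, 0.752, -0.659, -0.024]
contact_force: [-5.3, 9.6, 4.4]
gripper_width: 0.141
```

```bash
python3 - <<'E'
from h import *
o=st(); print(ring(o))
t=snap("top","t11"); crop(t,210,160,60,54,12,"t11d"); 
E
```

```text
t 24.85 pos [0.5944 0.0096 0.0835] yawx -82.49 zaxis [-0.03   0.038 -0.999] F [-5.3  9.6  4.4] M [2.04 1.13 2.54] w 0.141 q [-0.67  0.69  0.8   1.89 -0.68  0.9  -0.95]
[ 0.51714757 -0.00065871  0.08550219]
```

View pics/t11d.png

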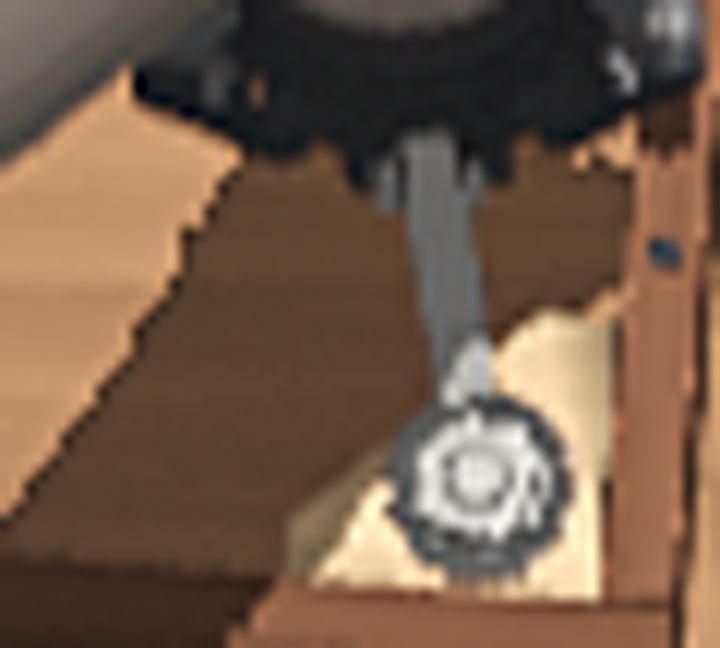

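Request:
apply_moves --pt "-2 0 -1 0 0 -3 1" --pt "0 0 0 1 -1 -2 1" --pt "0 0 0 0 0 0 1" --pt "0 0 0 0 0 0 1" --pt "0 0 0 0 0 0 1" --pt "0 0 0 0 0 0 1" --pt "0 0 0 0 0 0 1" --pt "0 0 0 0 0 0 1"

```text
t: 25.9
eef_pos: [0.5934, 0.0135, 0.0849]
tool_rot: [-0.017, 0.783, -0.621, -0.027]
contact_force: [-1.7, 2.0, 0.3]
gripper_width: 0.145
```

```bash
python3 - <<'E'
from h import *
o=st(); print(ring(o)); p=o["eef_pos"]; print(np.degrees(np.arctan2(p[1]+.0085,p[0]-.5179)),np.hypot(p[1]+.0085,p[0]-.5179))
y=np.radians(-76.7);target([p[0],p[1],.0862],-76.5)
E
```

```text
t 25.9 pos [0.5934 0.0135 0.0849] yawx -76.87 zaxis [-0.021  0.059 -0.998] F [-1.7  2.   0.3] M [0.01 0.39 1.58] w 0.145 q [-0.64  0.66  0.77  1.89 -0.67  0.88 -0.85]
[ 0.51744971 -0.00421252  0.08544311]
16.26832892805114 0.07865139754316564
t 25.9 pos [0.5934 0.0135 0.0849] yawx -76.87 shift [-0.1  0.  -1.3] rot [ 0.4   3.57 -0.36]
```

Request:
apply_moves --pt "-2 0 -1 0 1.8 -1 1" --pt "-2 0 0 0 1.8 -1 1" --pt "-4 0.1 0 0 0 -3 1" --pt "0 0 0 0 0 0 1" --pt "0 0 0 0 0 0 1" --pt "0 0 0 0 0 0 1" --pt "0 0 0 0 0 0 1" --pt "0 0 0 0 0 0 1"

```text
t: 26.9
eef_pos: [0.5911, 0.0191, 0.0854]
tool_rot: [0.005, 0.81, -0.586, 0.001]
contact_force: [-0.6, -1.3, -4.3]
gripper_width: 0.141
```

```bash
python3 - <<'E'
from h import *
o=st(); print(ring(o)); p=o["eef_pos"]; print(np.degrees(np.arctan2(p[1]+.0085,p[0]-.5179)),np.hypot(p[1]+.0085,p[0]-.5179))
E
```

```text
t 26.9 pos [0.5911 0.0191 0.0854] yawx -71.74 zaxis [-0.004 -0.01  -1.   ] F [-0.6 -1.3 -4.3] M [-0.36  0.05  1.16] w 0.141 q [-0.71  0.66  0.79  1.91 -0.61  0.83 -0.85]
[ 0.51699313 -0.00534937  0.08586284]
20.65811378145932 0.07819280201395362
```

Request:
apply_moves --pt "-5.4 0.2 0 0 0 -5 1" --pt "-5.4 0.2 0 0 0 -5 1" --pt "0 0 0 0 0 0 1" --pt "0 0 0 0 0 0 1" --pt "0 0 0 0 0 0 1" --pt "0 0 0 0 0 0 1" --pt "0 0 0 0 0 0 1" --pt "0 0 0 0 0 0 1"

```text
t: 27.9
eef_pos: [0.5877, 0.0274, 0.0861]
tool_rot: [0.003, 0.855, -0.519, 0.001]
contact_force: [-0.0, -0.1, -4.3]
gripper_width: 0.135
```

```bash
python3 - <<'E'
from h import *
o=st(); print(ring(o)); p=o["eef_pos"]; print(np.degrees(np.arctan2(p[1]+.0085,p[0]-.5179)),np.hypot(p[1]+.0085,p[0]-.5179))
t=snap("top","t12"); crop(t,225,180,40,36,18,"t12d"); 
E
```

```text
t 27.9 pos [0.5877 0.0274 0.0861] yawx -62.51 zaxis [-0.001 -0.007 -1.   ] F [-0.  -0.1 -4.3] M [0.04 0.04 0.05] w 0.135 q [-0.7   0.63  0.75  1.92 -0.58  0.82 -0.73]
[ 0.51849602 -0.00856977  0.08643612]
27.237638992042594 0.07849647150693853
```

View pics/t12d.png

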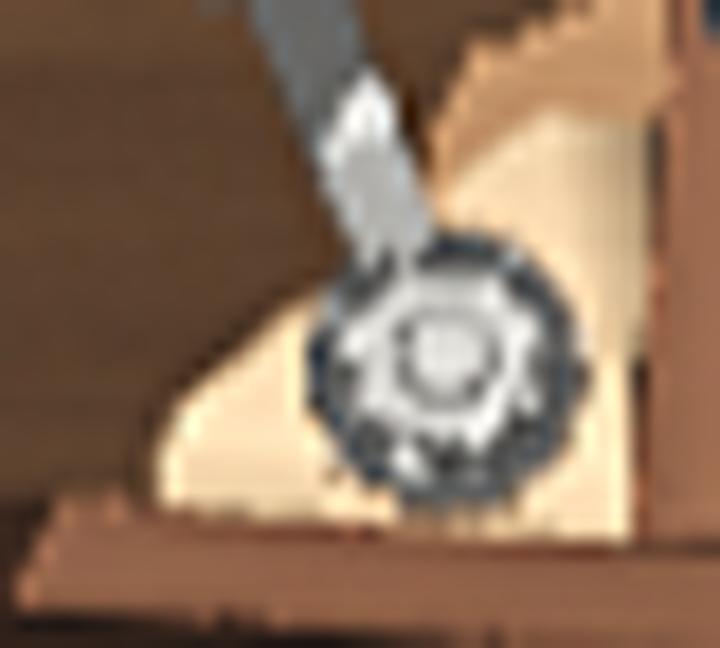

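Request:
apply_moves --pt "-1 0 0 0 0 -1 1" --pt "0 0 -3 0 0 0 1" --pt "0 0 -5 0 0 0 1" --pt "0 0 -8 0 0 0 1" --pt "0 0 -12 0 0 0 1" --pt "0 0 -20 0 0 0 1" --pt "0 0 -25 0 0 0 1" --pt "0 0 -15 0 0 0 1"

```text
t: 28.95
eef_pos: [0.5876, 0.0285, 0.1804]
tool_rot: [0.003, 0.859, -0.511, 0.002]
contact_force: [0.3, 0.6, -4.9]
gripper_width: 0.139
```

```bash
python3 - <<'E'
from h import *
o=st(); print(ring(o))
t=snap("top","t13"); crop(t,225,180,40,36,18,"t13d"); 
s=snap("side","s13"); crop(s,220,120,110,110,6,"s13d"); 
E
```

```text
t 28.95 pos [0.5876 0.0285 0.1804] yawx -61.5 zaxis [-0.    -0.007 -1.   ] F [ 0.3  0.6 -4.9] M [ 0.04 -0.06 -0.05] w 0.139 q [-0.78  0.51  0.86  1.86 -0.45  0.98 -0.8 ]
[ 0.51909624 -0.00867613  0.1806676 ]
```

View pics/t13d.png

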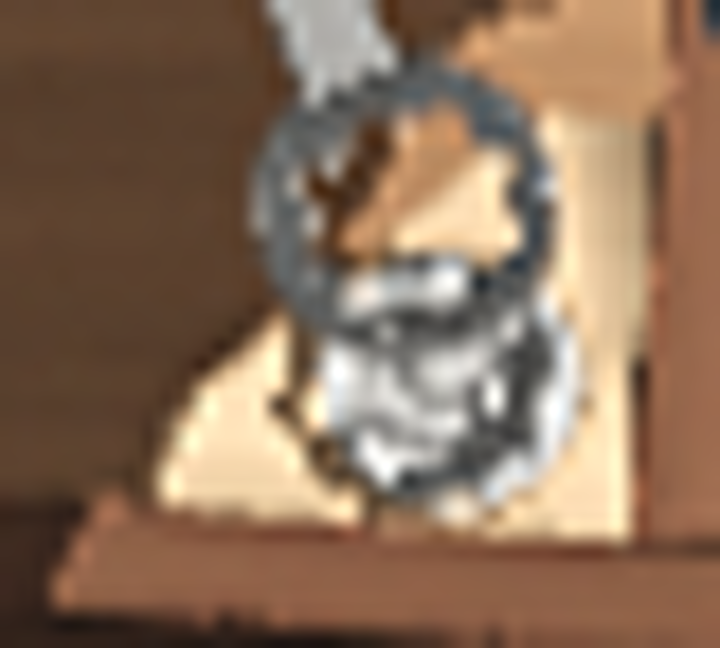

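View pics/s13d.png

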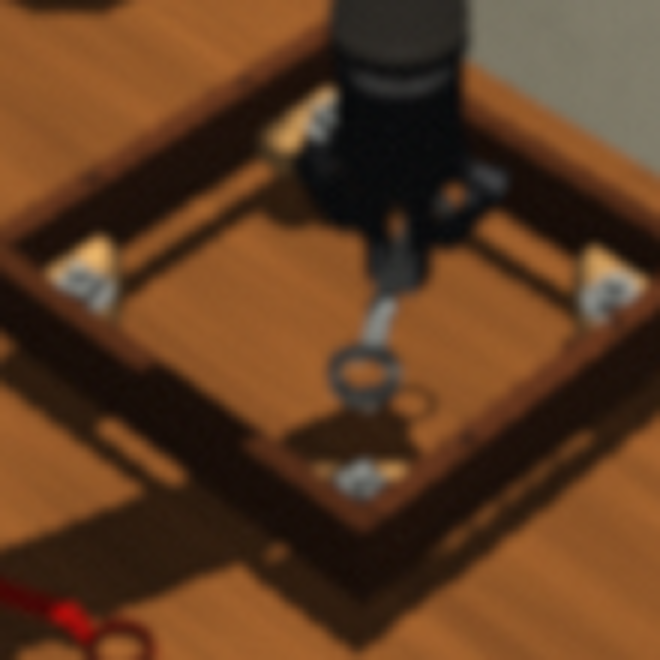

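```bash
python3 - <<'E'
from h import *
target([.506,-.339,.17],-64)
E
```

```text
t 29.05 pos [0.5883 0.0286 0.1805] yawx -61.49 shift [283.7 247.8  12.9] rot [ 0.1  -0.4   2.51]
```

Request:
apply_moves --pt "36 31 0 0 0 0 1" --pt "36 31 0 0 0 0 1" --pt "36 31 0 0 0 0 1" --pt "36 31 0 0 0 0 1" --pt "36 31 0 0 0 0 1" --pt "36 31 0 0 0 0 1" --pt "36 31 0 0 0 0 1" --pt "30 28 0 0 0 0 1"

```text
t: 30.05
eef_pos: [0.5066, -0.3394, 0.1774]
tool_rot: [0.002, 0.863, -0.506, -0.001]
contact_force: [0.7, 0.2, -3.2]
gripper_width: 0.144
```

```bash
python3 - <<'E'
from h import *
st();target([.506,-.339,.05],-64)
t=snap("top","t14"); crop(t,238,189,24,24,24,"t14d"); 
s=snap("side","s14"); crop(s,270,150,140,120,5,"s14c")
E
```

```text
t 30.05 pos [ 0.5066 -0.3394  0.1774] yawx -60.78 zaxis [-0.004 -0.003 -1.   ] F [ 0.7  0.2 -3.2] M [ 0.02 -0.13  0.01] w 0.144 q [-0.1   0.55  0.83  1.81 -0.47  1.   -0.15]
t 30.05 pos [ 0.5066 -0.3394  0.1774] yawx -60.78 shift [ -0.7  -0.3 127.4] rot [ 0.29 -0.03  3.22]
```

View pics/t14d.png

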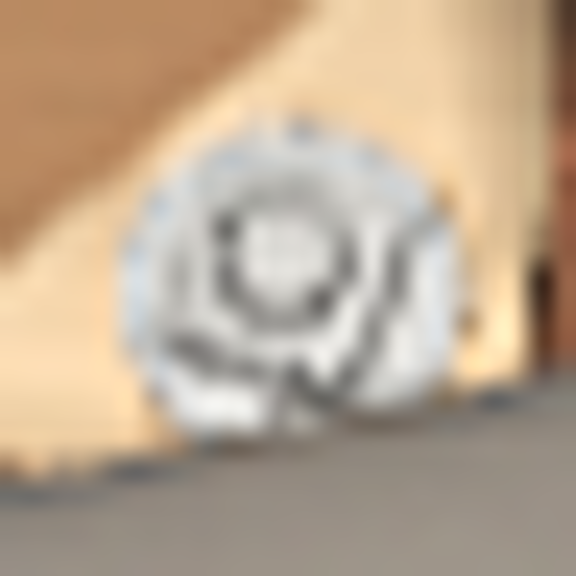

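View pics/s14c.png

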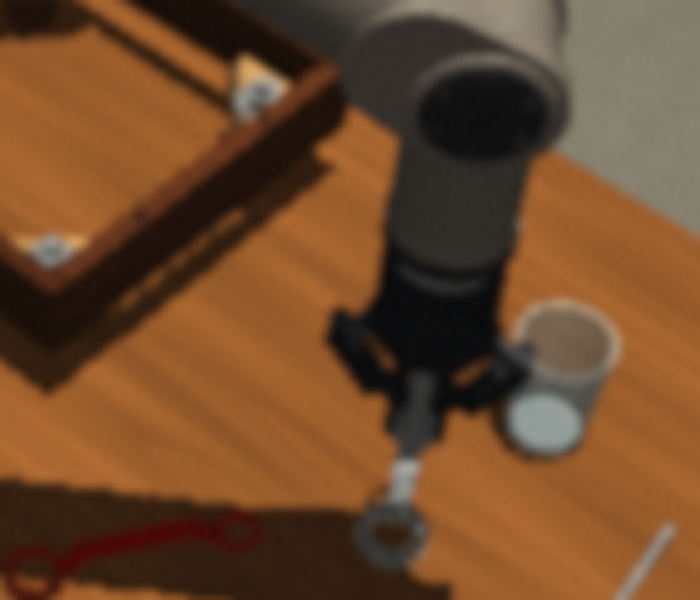

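Request:
apply_moves --pt "0 0 30 0.3 0 3.2 1" --pt "0 0 35 0 0 0 1" --pt "0 0 35 0 0 0 1" --pt "0 0 30 0 0 0 1" --pt "0 0 20 0 0 0 1" --pt "0 0 8 0 0 0 1" --pt "0 0 0 0 0 0 1" --pt "0 0 0 0 0 0 1"

```text
t: 31.15
eef_pos: [0.5043, -0.343, 0.0137]
tool_rot: [0.001, 0.846, -0.534, 0.0]
contact_force: [0.5, -0.7, -4.3]
gripper_width: 0.141
```

```bash
python3 - <<'E'
from h import *
st();target([.506,-.339,.008],-64)
s=snap("side","s15"); crop(s,310,220,70,80,8,"s15c")
E
```

```text
t 31.15 pos [ 0.5043 -0.343   0.0137] yawx -64.52 zaxis [-0.001 -0.002 -1.   ] F [ 0.5 -0.7 -4.3] M [ 0.03 -0.03  0.02] w 0.141 q [ 0.03  0.76  0.65  1.89 -0.68  0.72 -0.05]
t 31.15 pos [ 0.5043 -0.343   0.0137] yawx -64.52 shift [-2.9 -3.3  5.7] rot [ 0.11 -0.1  -0.52]
```

View pics/s15c.png

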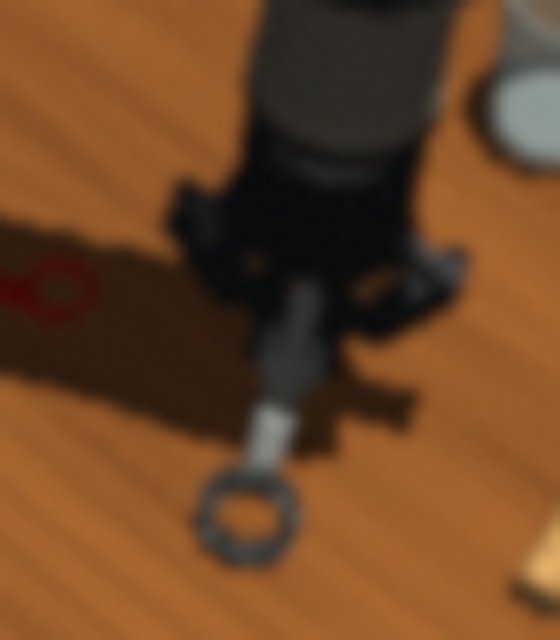

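Still held, about 6 mm above the table. Lowering in small steps.

Request:
apply_moves --pt "0 0 1.5 0 0 0 1" --pt "0 0 1.5 0 0 0 1" --pt "0 0 1 0 0 0 1" --pt "0 0 1 0 0 0 1" --pt "0 0 0 0 0 0 1" --pt "0 0 0 0 0 0 1" --pt "0 0 0 0 0 0 1" --pt "0 0 0 0 0 0 1" --grip_force 60

```text
t: 32.2
eef_pos: [0.5053, -0.3436, 0.0101]
tool_rot: [0.001, 0.846, -0.534, 0.002]
contact_force: [0.5, 0.0, -4.9]
gripper_width: 0.142
```

```bash
python3 - <<'E'
from h import *
st()
E
```

```text
t 32.2 pos [ 0.5053 -0.3436  0.0101] yawx -64.52 zaxis [ 0.002 -0.004 -1.   ] F [ 0.5  0.  -4.9] M [-0.03 -0.03 -0.04] w 0.142 q [ 0.03  0.76  0.65  1.89 -0.68  0.72 -0.05]
```

Request:
apply_moves --pt "0 0 1 0 0 0 1" --pt "0 0 1 0 0 0 1" --pt "0 0 1 0 0 0 1" --pt "0 0 0 0 0 0 1" --pt "0 0 0 0 0 0 1" --pt "0 0 0 0 0 0 1" --pt "0 0 0 0 0 0 1" --pt "0 0 0 0 0 0 1" --grip_force 60

```text
t: 33.2
eef_pos: [0.5055, -0.3437, 0.0078]
tool_rot: [0.001, 0.846, -0.534, 0.002]
contact_force: [-0.6, 0.3, -1.3]
gripper_width: 0.139
```

```bash
python3 - <<'E'
from h import *
st()
E
```

```text
t 33.2 pos [ 0.5055 -0.3437  0.0078] yawx -64.52 zaxis [ 0.003 -0.003 -1.   ] F [-0.6  0.3 -1.3] M [0.12 0.08 0.  ] w 0.139 q [ 0.04  0.76  0.64  1.89 -0.68  0.71 -0.04]
```

Request:
apply_moves --pt "0 0 0.7 0 0 0 1" --pt "0 0 0 0 0 0 1" --pt "0 0 0 0 0 0 0.6" --pt "0 0 0 0 0 0 0.4" --pt "0 0 0 0 0 0 0" --pt "0 0 0 0 0 0 -0.5" --pt "0 0 0 0 0 0 -1" --pt "0 0 0 0 0 0 -1" --grip_force 20

```text
t: 34.2
eef_pos: [0.5065, -0.3449, 0.0084]
tool_rot: [0.001, 0.846, -0.534, 0.003]
contact_force: [-0.1, -0.7, -0.3]
gripper_width: 1.0
```

Request:
apply_moves --pt "0 0 0 0 0 0 -1" --pt "0 0 0 0 0 0 -1" --pt "0 0 -10 0 0 0 -1" --pt "0 0 -20 0 0 0 -1" --pt "0 0 -30 0 0 0 -1" --pt "0 0 -30 0 0 0 -1" --pt "0 0 -40 0 0 0 -1" --pt "0 0 -40 0 0 0 -1"

```text
t: 35.2
eef_pos: [0.5043, -0.344, 0.1872]
tool_rot: [0.001, 0.845, -0.535, 0.002]
contact_force: [1.0, 0.0, 0.3]
gripper_width: 0.998
```

Request:
apply_moves --pt "-45 -30 0 0 0 0 -1" --pt "-45 -30 0 0 0 0 -1" --pt "-45 -30 0 0 0 0 -1" --pt "-45 -30 0 0 0 0 -1" --pt "-45 -30 0 0 0 0 -1" --pt "-45 -30 0 0 0 0 -1" --pt "0 0 0 0 0 0 -1" --pt "0 0 0 0 0 0 -1"

```text
t: 36.2
eef_pos: [0.556, -0.0181, 0.2008]
tool_rot: [-0.004, 0.843, -0.537, 0.011]
contact_force: [1.0, 0.1, -0.0]
gripper_width: 1.001
```

```bash
python3 - <<'E'
from h import *
st()
t=snap("top","t16"); s=snap("side","s16"); crop(s,310,220,70,80,8,"s16c"); crop(t,320,150,100,110,6,"t16c")
E
```

```text
t 36.2 pos [ 0.556  -0.0181  0.2008] yawx -65.01 zaxis [ 0.022 -0.005 -1.   ] F [ 1.   0.1 -0. ] M [-0.02  0.01  0.01] w 1.001 q [-0.79  0.43  0.93  1.93 -0.41  0.96 -0.81]
```

View pics/t16.png

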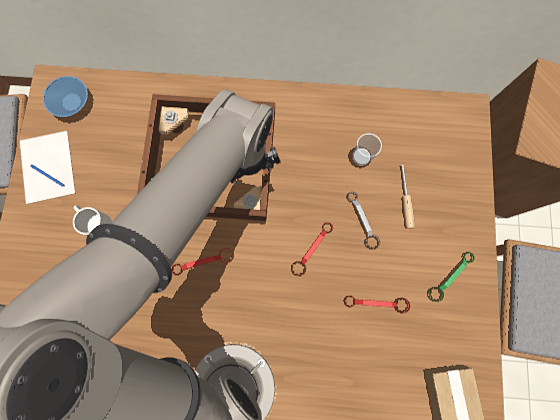

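View pics/t16c.png

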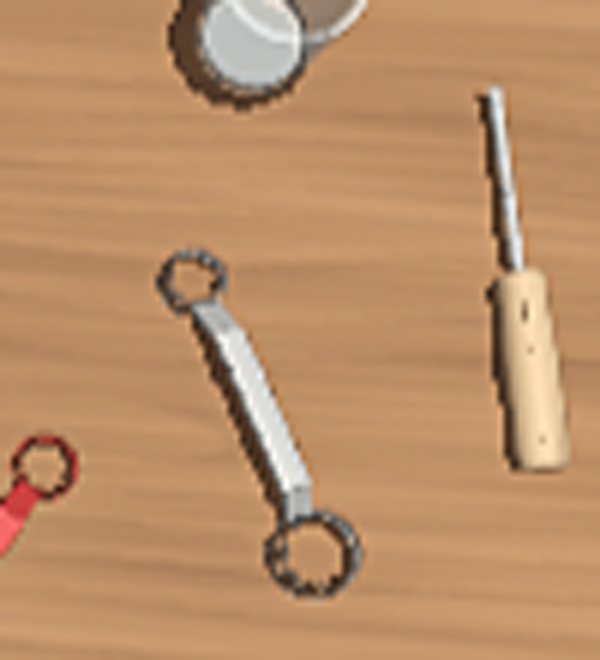

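View pics/s16c.png

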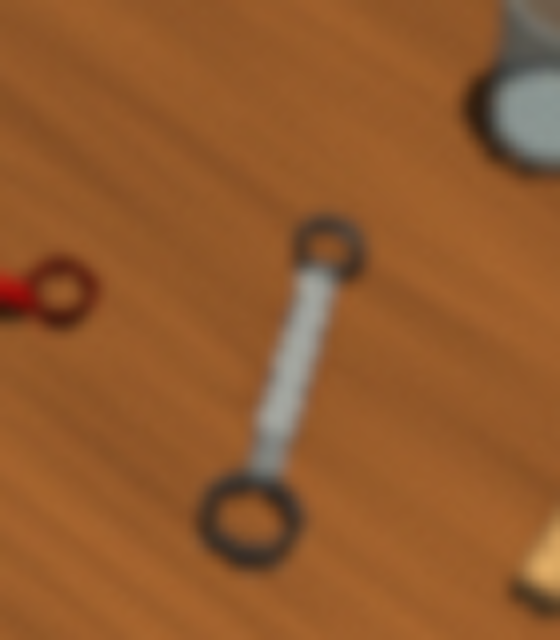

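```bash
python3 -c "
from station import bot
o=bot.get_obs(); print(abs(o['joint_vel']).max()); print(bot.hand_in())"
```

```text
0.015570270889821932
the job is handed in; nothing more can be done
None
```

The nut is screwed on to its stop and pulled up tight, the spanner lies flat on the open table, and the job is handed in at about 36 s. `hand_in` gives no verdict, so the points below are my own checks.

- **Turning the nut:** I seated the large ring three times, the first at a handle angle of about 47°. Each time it was eased back, lifted off, swung back 45° and reseated. On the third stroke I met a firm stop and pulled with about 2.5–3 N m at the wrist.
- **At the stop:** The torque rose and fell again with handle angle as I eased back, as it would against a fixed stop. The final picture puts the nut about 109° clockwise of where it started. That means a start near 0.7 rad, inside the range given. I could not read the contact force on the nut directly; the 40 N is inferred from the torque.
- **Spanner:** I lowered it until the table took its weight, then released it. It lies on both rings, right way up, near where I picked it up at about (0.505, -0.344), well outside the plinth.
- **Bystanders:** The last pictures show the tumbler, the mug and the screwdriver where they stood.
- **What disagreed:** While I pulled tight, the tool tilted about 3° and the handle twisted up to 6° in the grip. One of my tilt corrections had the wrong sign. I levelled the tool before lifting off.

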